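# Clamp a glued housing in the pressing stand

## Task

Put the long white housing on the plate of the pressing stand, lengthwise along the plate, its middle under the clamp foot. Slide the clamp arm down its bar until the foot rests on the housing, then screw the handle clockwise until the arm binds and holds the housing tight by itself. Leave the other things on the bench where they are.

Things in the scene. Friction and masses are not known exactly. Their poses are not given: they have to be found in the camera images.
- housing: The work: a loose long white plastic instrument housing with a grey seam, 56 x 150 x 36 mm, about 0.2 kg; a dark window near one end of its top and a round port near the other. Origin: centre of its underside; its y axis is its long axis, z up. Either way round is right.
- stand: Pressing stand, fixed to the bench: aluminium plate 10 mm thick with an upright steel bar, 22 (x) by 10 mm (y), top 168 mm above the bench. Origin: on the bench surface (z = 0) on the bar's axis; z up, -x the way the clamp arm points (roughly to the robot), y along the plate. The plate covers x -135..25 mm and y -94..168 mm; its +y end is open.
- stop (a point): Middle of the face of the low end stop on the plate: stand x = -85 mm, y = -77 mm; it rises to 26 mm above the bench, 56 mm long in x. A housing pushed along stand -y against it lies well enough (2 mm past the middle). As a gripper's body may strike the handle, the housing can be laid further along +y, its inner end under the arm, and then pushed home by its outer end.
- seat (a point): The point on the plate's upper face (10 mm above the bench) straight below the foot: stand x = -85 mm, y = 0. Axes as stand. The centre of the housing's underside belongs here, with the housing's y axis along this y axis.
- press_spot (a point): Point on top of the arm's head, on the stand's -x side of the bar, 25 mm from its axis (14 mm from its face). Head: dark steel, 26 mm wide (y), 42 mm tall, to 46 mm in front of the bar's axis; then a 20 x 20 mm beam to a 30 mm boss under the handle. Pressed down here the arm slides (about 10 N); pushed far from the bar it tilts and binds. It stays at the height where it is left.
- clamp_slide (a joint): How far the clamp arm has slid down its bar, m. At 0 the foot's face is 92 mm above the bench (start 0 to 0.02); with the screw backed off, at about 0.045 the foot touches a housing that stands on the plate. End 0.078.
- foot_face (a point): Centre of the underside of the clamp foot, a 26 mm rubber-faced disc at the lower end of the screw, 85 mm from the bar's axis towards the robot; 40 mm below the arm's centre line with the screw backed off. The foot is cushioned: it gives 1 mm per 10 N, up to 6 mm. The arm itself tilts by 2 to 4 mm at the foot before it binds.
- handle_grip (a point): Middle of the grey handle on top of the screw, on the screw's axis: an upright flat wing 44 mm long, 13 mm thick and 26 mm high (13 mm above and below this point), 97 mm above the foot's face. The point's x axis lies along the wing, z up the screw, and turns with it.
- handle (a joint): Angle by which the handle is screwed down, rad; grows clockwise seen from above, 0 to 14 (start 0 to 0.4). At 0 the wing lies along the stand's x axis. One turn lowers foot and handle 10 mm. It turns stiffly (0.05 Nm) and does not run back. With the foot already resting on the housing, half a turn to a full turn makes it tight, the more the further off it was.
- foot: The cushioned clamp foot itself (see foot_face); its origin is on the screw's axis, 40 mm above its face.
- kit_near: Bystander: loose small white lidded box, 80 x 105 mm, 42 mm tall, between the robot and the stand; origin under its centre.
- kit_far: Bystander: a second such box, beyond the left end of the stand; origin under its centre.
- driver: Bystander: a screwdriver with a black handle, 170 mm long, lying in front of the robot.
- flask: Bystander: a white plastic bottle, 60 mm across and 120 mm tall, beyond the housing on the right; origin under its centre.
There are look-alikes about, which are no part of the job. What is shaped like the housing but green, red or turquoise is not meant.

How it is judged:
On the way, in this order (a step that is already met when the one before it is completed fails the run):
1. the housing stands on the plate, lengthwise, its middle under the foot (within 15 mm) (horizontal distance between housing and seat below 0.015 m and angle between the y axis of housing and the y axis of seat, either way round below 0.15 rad and z of housing in the frame of seat below 0.004 m and angle between housing's own z axis and vertical below 0.05 rad), for 0.2 s.
2. the clamp arm has been slid down so that the foot rests on the housing (contact force between foot and housing above 0.5 N), for 0.1 s.
3. the handle has been screwed on past 1.2 rad and the foot presses the housing with more than 12 N (value of joint handle above 1.2 rad and contact force between foot and housing above 12 N), for 0.2 s.
At the end, for the whole second after the job is handed in: The housing lies flat on the stand's plate, its middle within 15 mm of the point under the foot and its length within 0.15 rad of the plate's; the handle is screwed past 1.2 rad and the bound clamp presses the housing with more than 12 N by itself (all of step 1 and all of step 3 and linear speed of housing below 0.01 m/s); the robot touches nothing.
It fails at once if a bystander was moved by more than 40 mm (distance of any of kit_near, kit_far, driver, flask from where it was at the start of the episode above 0.04 m).
It also fails if it takes over 72 s, if anything falls off the work surface, if the arm or the gripper's body presses on something with over 40 N, if the wrist force passes 120 N, or if a joint passes its speed limit or range.

## Robot

A 6-joint arm with a two-finger parallel gripper is mounted at the origin on the work surface. World frame = base frame: x ahead of the robot, y to its left, z up, the work surface at z = 0. Lengths are in m, angles in rad, forces in N, time in s.
With the tool pointing down it reaches from about 0.225 to 0.875 m from the base axis. Payload 3.4 kg.
Tool frame: the origin (TCP) lies at the very end of the fingers, on their centre line; the grasp point (between the pads) lies behind it (manip.tcp_to_grasp is the z of the grasp point in the tool frame, in m); z points along the fingers, y is the direction in which the jaws open and shut (so a half turn about z gives the same grasp; the last joint's range is limited). The gripper opens to 85 mm and grips with 20 to 120 N. Pads are 22 mm wide; open, the fingers measure 114 mm over their backs; the gripper's body (76 mm by 85 mm) begins 54 mm behind the grasp point. The pads swing forward as they close: fully open they stand 13 mm farther back than shut.
Start: joints at [1.059, 0.276, 1.505, -0, 1.361, -0.121], TCP at [0.219, 0.532, 0.231] pointing down, gripper open.
Joint ranges: [-2.89, 2.89], [-0.75, 2.08], [0.22, 2.7], [-1.18, 4.32], [0.11, 2.71], [-2.7, 2.7]. Speed limits (rad/s): [2.57, 2.57, 3.14, 3.14, 3.14, 3.14].

## Interface

Orientations are given as a unit quaternion [w, x, y, z].
In Python, from rig import manip, eyes gives the robot as it stands.
- The arm moves only by the tool servo_tool, never from a script. Its argument "increments" is a list of rows, each an object with "slide": the shift along the tool's x, y, z in m, a list of three; "spin": the turn about the tool's z in degrees. A call has 1 to 8 rows; each row shifts and turns the commanded pose from where the row before left it, along the tool's axes as they then stand; what a row does not reach is not made up. A row lasts 1/10 s, in which the tool goes at most 50 mm and 8.59 degrees, less where a joint would pass 70% of its speed; a pose out of reach is approached as far as the arm can. A call is refused whole if a number of a shift passes 0.05 or a number of a turn 8.59, either way. A call with a gripper value outside its range is refused whole. "hand" is the opening, from 0 (shut) to 1 (fully open), set as the call begins (left out, the last holds). The fingers move at their own pace and stop on an object; "newtons" is the grip in N (left out, the last holds). Time passes only in rows, so rows that do not move let the fingers close. It gives the time, the measured TCP pose, the force and the opening at its end, in the units of the state.
- manip.get_state(): the state, without advancing time (a new reading comes with each control period).
- eyes.get_image(name): name is "scene" or "top" or "wrist"; returns the picture (480x640x3 uint8, blue, green, red); there is no depth.
- eyes.calibration(name): a dict with "fx", "fy", "cx", "cy" (pixels), "rvec" (rotation vector, rad) and "tvec" (3), from world to camera coordinates, as OpenCV has them; the wrist camera has in their place "hand_eye" (4x4, takes a point from camera to tool coordinates, whose origin is the TCP and whose axes are the flange's). Camera axes: x right, y down, z forward; pixel columns grow to the right and rows downward; lengths in m; the calibration is good to about 2 mm. A picture is of the moment at which its call begins: read the wrist's pose just before it. calibration takes no time and is no camera call.
- manip.sign_off(): hands the job in, once; it reports no verdict.
The state is a dict: "clock": time; "qpos": joint angles; "qd": joint speeds; "effort": joint torques, N m; "position": TCP position; "ee_rot": TCP orientation; "contact_force": force on the tool from outside, world axes, zero at the start; "moment": the same for the moment, N m; "width": finger opening in m.
Only numpy, scipy, OpenCV 4.12 (cv2) and the standard library are available. Lean on these libraries where they do the work, as an engineer would, in place of code of your own. Each camera call takes 0.05 s, during which the arm holds its last target.

## Working session

There is one attempt and no reset: what is moved stays moved. The work goes in short steps, Python scripts to look and compute and a tool call to move; the robot and the scene stay as the last step left them, time stands still between calls to the robot, and variables do not carry over. Pictures are saved under pics/ and viewed, and the job is handed in when it is done.

Besides the shell and the picture viewer there is one more tool, called after "Emit:" as name(argument=value, ...) on one line, values as JSON. servo_tool: Moves the arm, as the interface text tells. Its arguments: {"type":"object","properties":{"increments":{"type":"array","items":{"type":"object","properties":{"slide":{"type":"array","items":{"type":"number"}},"spin":{"type":"number"}}}},"hand":{"type":"number"},"newtons":{"type":"number"}},"required":["increments"]}

```bash
mkdir -p pics; ls
python3 - <<'E'
from rig import manip, eyes
import cv2
for n in("scene","top","wrist"):
    cv2.imwrite(f"pics/{n}0.png",eyes.get_image(n)); print(n,eyes.calibration(n))
s=manip.get_state(); print(s); print(manip.tcp_to_grasp)
E
```

```text
pics
scene {'fx': 565.0550458499956, 'fy': 565.0550458499956, 'cx': 325.41539275293684, 'cy': 237.64401967190238, 'rvec': array([ 1.20903192,  2.35311004, -0.91818476]), 'tvec': array([ 0.2982808 , -0.20343119,  1.70872022])}
top {'fx': 569.7697155112076, 'fy': 569.7697155112076, 'cx': 315.96036941609367, 'cy': 236.8244000456893, 'rvec': array([ 2.10055694, -2.15799726,  0.18596561]), 'tvec': array([0.02139839, 0.52355727, 1.25188524])}
wrist {'fx': 332.92687328611294, 'fy': 332.92687328611294, 'cx': 321.41713071109143, 'cy': 242.9270685860028, 'hand_eye': array([[-3.29328481e-04, -9.52837289e-01, -3.03481452e-01,
         7.83939131e-02],
       [ 9.99999438e-01, -7.91454112e-06, -1.06031859e-03,
         4.06223963e-04],
       [ 1.00790918e-03, -3.03481630e-01,  9.52836756e-01,
        -1.41947582e-01],
       [ 0.00000000e+00,  0.00000000e+00,  0.00000000e+00,
         1.00000000e+00]])}
{'clock': 0.15, 'qpos': array([ 1.05896480e+00,  2.76453841e-01,  1.50581032e+00,  2.02060320e-05,
        1.36073756e+00, -1.21029591e-01]), 'qd': array([ 4.42705370e-04, -6.11902413e-04, -4.61980179e-03,  2.91615454e-04,
        6.71731103e-05,  5.76919535e-05]), 'effort': array([ 1.66841510e-03, -4.17142153e+01, -2.46031541e+01,  6.19693446e-05,
        7.53658736e-03,  1.40282043e-05]), 'position': array([0.2188561 , 0.5312985 , 0.23064885]), 'ee_rot': array([-2.28622847e-04,  1.94161911e-01,  9.80969243e-01, -6.66479929e-04]), 'contact_force': array([ 0.11217264,  0.05589424, -0.9489713 ]), 'moment': array([-0.07733756,  0.02915023,  0.02935644]), 'width': 0.0852369188532915}
-0.0187
```

View pics/scene0.png

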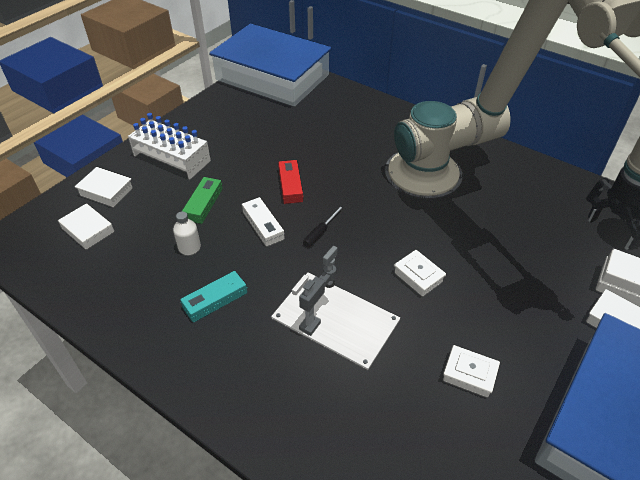

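View pics/top0.png

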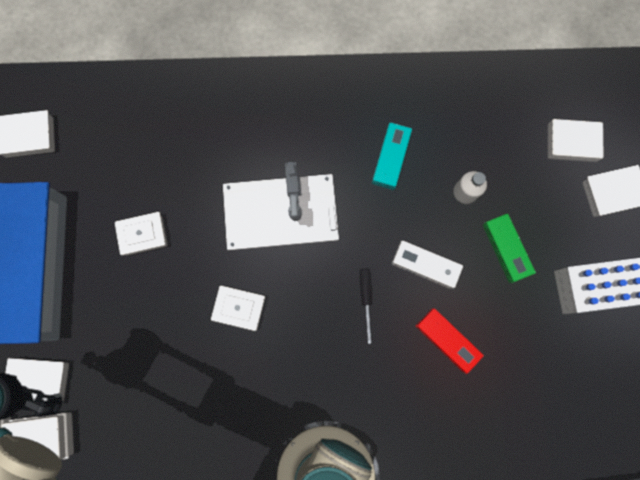

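View pics/wrist0.png

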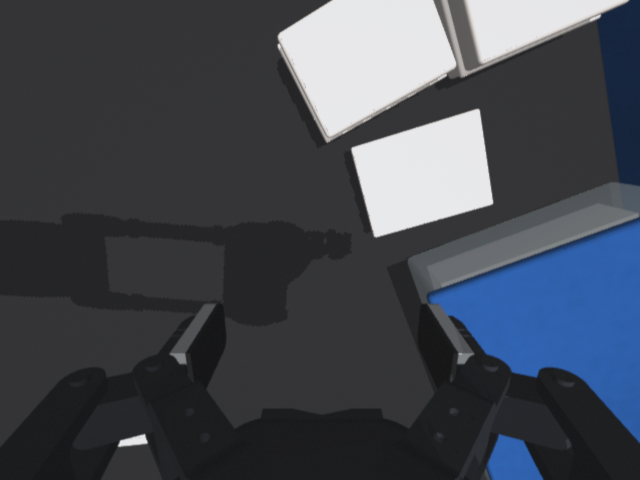

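Top view: the white housing is at (428,264). Its look-alikes are green (511,247), red (450,341) and turquoise (393,155), and the white lidded boxes are at (140,233), (238,308), (576,139) and (615,190). The housing is the only long white body with both a window and a port. The stand plate is centred at (281,212), with the stop at its right end.

```bash
cat > h.py <<'E'
from rig import manip, eyes
import cv2, numpy as np
from scipy.spatial.transform import Rotation as R
def cam(n,st=None):
    c=eyes.calibration(n); K=np.array([[c['fx'],0,c['cx']],[0,c['fy'],c['cy']],[0,0,1]])
    if n=='wrist':
        st=st or manip.get_state(); q=st['ee_rot']
        T=np.eye(4);T[:3,:3]=R.from_quat([q[1],q[2],q[3],q[0]]).as_matrix();T[:3,3]=st['position']
        W=T@c['hand_eye']; return K,W[:3,:3],W[:3,3]
    Rm=cv2.Rodrigues(c['rvec'])[0]; return K,Rm.T,-Rm.T@c['tvec']
def ray(n,uv,st=None):
    K,Rw,C=cam(n,st); d=Rw@np.linalg.inv(K)@np.array([uv[0],uv[1],1.]); return C,d/np.linalg.norm(d)
def onz(n,uv,z,st=None):
    C,d=ray(n,uv,st); return C+d*(z-C[2])/d[2]
def tri(a,b):
    (C1,d1),(C2,d2)=a,b
    t=np.linalg.lstsq(np.c_[d1,-d2],C2-C1,rcond=None)[0]
    p,q=C1+t[0]*d1,C2+t[1]*d2
    return (p+q)/2,np.linalg.norm(p-q)
def proj(n,P,st=None):
    K,Rw,C=cam(n,st); p=K@(Rw.T@(np.array(P)-C)); return p[:2]/p[2]
def state():
    s=manip.get_state(); return s
E
python3 - <<'E'
from h import *
im=cv2.imread('pics/top0.png')
hsv=cv2.cvtColor(im,cv2.COLOR_BGR2HSV)
m=((hsv[...,2]>150)&(hsv[...,1]<60)).astype(np.uint8)*255
m[:60]=0
cs,_=cv2.findContours(m,cv2.RETR_EXTERNAL,cv2.CHAIN_APPROX_NONE)
for c in cs:
    if cv2.contourArea(c)<400: continue
    r=cv2.minAreaRect(c); 
    b=cv2.boxPoints(r)
    z=.036 if abs(r[0][0]-428)<15 else .01 if abs(r[0][0]-281)<20 else .042
    P=np.array([onz('top',p,z) for p in b])
    print(np.round(r[0]),z,'c',P.mean(0).round(4),'sides',[round(float(np.linalg.norm(P[i]-P[i+1])),4) for i in(0,1)],'dir',[round(float(np.degrees(np.arctan2(*(P[i+1]-P[i])[[1,0]]))),1) for i in (0,1)]); print(P[:,:2].round(3).tolist())
cv2.imwrite('pics/crop_t.png',cv2.resize(im[110:360,190:540],None,fx=2.2,fy=2.2,interpolation=cv2.INTER_CUBIC))
s=cv2.imread('pics/scene0.png')
cv2.imwrite('pics/crop_s.png',cv2.resize(s[180:380,220:480],None,fx=3,fy=3,interpolation=cv2.INTER_CUBIC))
E
```

```text
[ 20. 465.] 0.042 c [0.047  0.6528 0.042 ] sides [0.057, 0.086] dir [4.0, -91.5]
[[0.02, 0.694], [0.077, 0.698], [0.074, 0.612], [0.017, 0.608]]
[ 30. 437.] 0.042 c [0.1029 0.6348 0.042 ] sides [0.1234, 0.0816] dir [-89.3, -174.6]
[[0.143, 0.701], [0.144, 0.577], [0.063, 0.57], [0.062, 0.692]]
[ 34. 376.] 0.042 c [0.2311 0.6347 0.042 ] sides [0.0708, 0.1263] dir [-1.0, -96.1]
[[0.202, 0.698], [0.273, 0.697], [0.26, 0.571], [0.189, 0.573]]
[237. 308.] 0.042 c [0.3685 0.1875 0.042 ] sides [0.0806, 0.1053] dir [-14.0, -105.5]
[[0.343, 0.248], [0.421, 0.228], [0.393, 0.127], [0.316, 0.147]]
[606. 285.] 0.042 c [ 0.397  -0.6419  0.042 ] sides [0.1648, 0.1046] dir [-84.2, -179.8]
[[0.441, -0.559], [0.458, -0.723], [0.353, -0.723], [0.337, -0.562]]
[428. 264.] 0.036 c [ 0.4565 -0.245   0.036 ] sides [0.0573, 0.151] dir [-25.1, -114.7]
[[0.462, -0.164], [0.514, -0.189], [0.451, -0.326], [0.4, -0.301]]
[139. 233.] 0.042 c [0.5446 0.4112 0.042 ] sides [0.1078, 0.0806] dir [-78.3, -166.4]
[[0.573, 0.474], [0.595, 0.368], [0.516, 0.349], [0.495, 0.454]]
[280. 212.] 0.01 c [0.594  0.0912 0.01  ] sides [0.267, 0.161] dir [-86.2, -176.8]
[[0.665, 0.23], [0.683, -0.036], [0.522, -0.045], [0.505, 0.216]]
[617. 190.] 0.042 c [ 0.6155 -0.6927  0.042 ] sides [0.1256, 0.0966] dir [-78.5, -174.6]
[[0.651, -0.626], [0.676, -0.749], [0.58, -0.758], [0.555, -0.637]]
[577. 138.] 0.042 c [ 0.7432 -0.6141  0.042 ] sides [0.0901, 0.1254] dir [-9.5, -95.9]
[[0.705, -0.545], [0.794, -0.56], [0.781, -0.684], [0.692, -0.668]]
[ 23. 132.] 0.042 c [0.7959 0.6923 0.042 ] sides [0.1219, 0.0964] dir [-84.3, -170.4]
[[0.837, 0.761], [0.849, 0.64], [0.754, 0.624], [0.743, 0.744]]
```

View pics/crop_t.png

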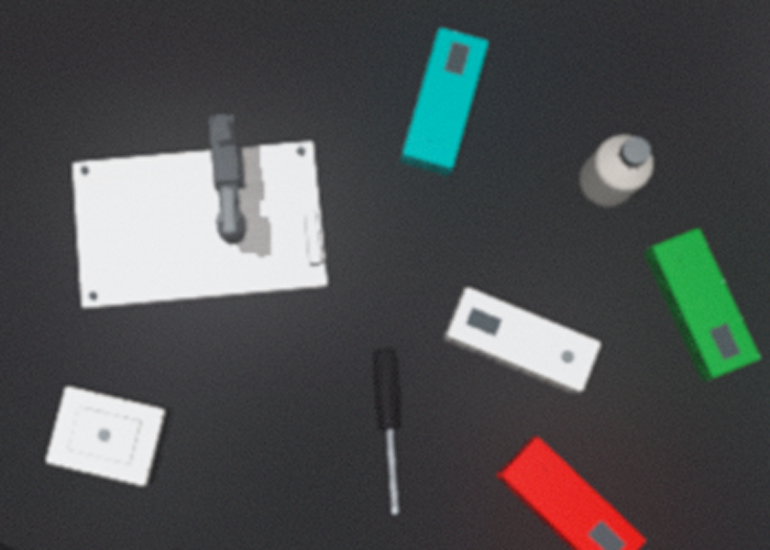

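View pics/crop_s.png

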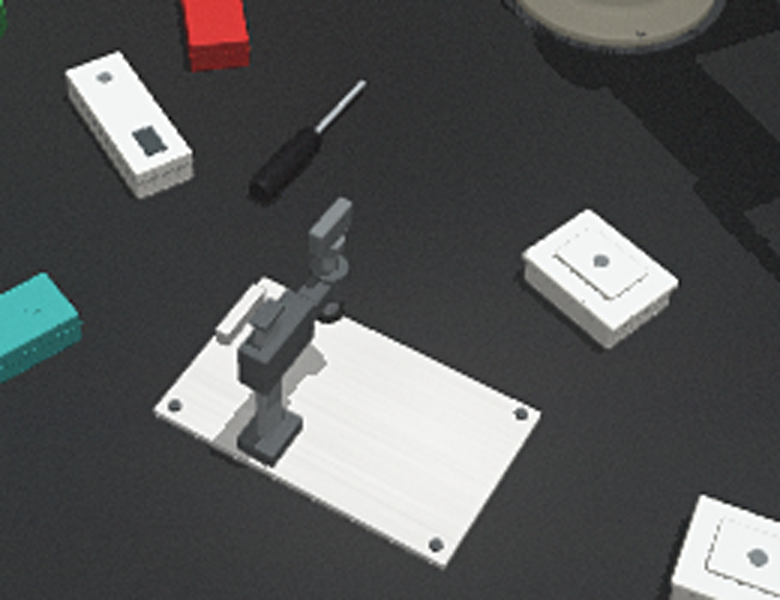

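The crop confirms the choice: the white body has a dark window at crop (484,321) and a port at (567,356), and it measures 57x151 mm. Next I turn the tool and move it over the housing.

```bash
cat >> h.py <<'E'
def plan(target,ang=None):
    "tool shift from present measured pose to target, and spin deg (clockwise from above +) to bring tool x to world angle ang"
    s=manip.get_state(); q=s['ee_rot']; M=R.from_quat([q[1],q[2],q[3],q[0]]).as_matrix()
    a=np.degrees(np.arctan2(M[1,0],M[0,0])); d=M.T@(np.array(target)-s['position'])
    print('t',round(s['clock'],2),'pos',s['position'].round(4),'ang',round(a,2),'tilt',round(float(np.degrees(np.arccos(-M[2,2]))),2),'shift',d.round(4),'F',s['contact_force'].round(1),'w',round(s['width'],4))
    if ang is not None: print('spin',round((a-ang+180)%360-180,2))
E
python3 - <<'E'
from h import *
plan([.475,-.204,.231],65.3)
for p in [(366,270),(366,300),(369,340),(428,264)]: print(onz('top',p,.015).round(3))
E
```

```text
t 0.15 pos [0.2189 0.5313 0.2306] ang 157.61 tilt 0.08 shift [-5.169e-01 -5.823e-01  4.000e-04] F [ 0.1  0.1 -0.9] w 0.0852
spin 92.31
[ 0.449 -0.106  0.015]
[ 0.38  -0.103  0.015]
[ 0.289 -0.106  0.015]
[ 0.459 -0.25   0.015]
```

Emit:
servo_tool(increments=[{"slide":[0,0,0],"spin":8.4},{"slide":[0,0,0],"spin":8.4},{"slide":[0,0,0],"spin":8.4},{"slide":[0,0,0],"spin":8.4},{"slide":[0,0,0],"spin":8.4},{"slide":[0,0,0],"spin":8.4},{"slide":[0,0,0],"spin":8.4},{"slide":[0,0,0],"spin":8.4}], hand=1)

```text
clock: 0.95
position: [0.2189, 0.5314, 0.2309]
ee_rot: [0.0, 0.707, 0.707, -0.0]
contact_force: [-0.0, 0.8, 0.4]
width: 0.0857
```

Emit:
servo_tool(increments=[{"slide":[0,0,0],"spin":8.4},{"slide":[0,0,0],"spin":8.4},{"slide":[0,0,0],"spin":8.3},{"slide":[0,0,0],"spin":0}])

```text
clock: 1.35
position: [0.219, 0.5315, 0.231]
ee_rot: [0.0, 0.842, 0.54, -0.0]
contact_force: [-0.7, -0.4, 0.2]
width: 0.0854
```

Run:
```python
from h import *
plan([.475,-.204,.231],65.3)
```

```text
t 1.35 pos [0.219  0.5315 0.231 ] ang 65.33 tilt 0.03 shift [-5.614e-01  5.397e-01  3.000e-04] F [-0.7 -0.4  0.2] w 0.0854
spin 0.03
```

Emit:
servo_tool(increments=[{"slide":[-0.028,0.027,0]},{"slide":[-0.028,0.027,0]},{"slide":[-0.028,0.027,0]},{"slide":[-0.028,0.027,0]},{"slide":[-0.028,0.027,0]},{"slide":[-0.028,0.027,0]},{"slide":[-0.028,0.027,0]},{"slide":[-0.028,0.027,0]}])

```text
$.increments[0]: bad value
```

Emit:
servo_tool(increments=[{"slide":[-0.028,0.027,0]},{"slide":[-0.028,0.027,0]},{"slide":[-0.028,0.027,0]},{"slide":[-0.028,0.027,0]},{"slide":[-0.028,0.027,0]},{"slide":[-0.028,0.027,0]},{"slide":[-0.028,0.027,0]},{"slide":[-0.028,0.027,0]}])

```text
$.increments[0]: bad value
```

Emit:
servo_tool(increments=[{"slide":[-0.028,0.027,0]},{"slide":[-0.028,0.027,0]},{"slide":[-0.028,0.027,0]},{"slide":[-0.028,0.027,0]},{"slide":[0,0,0]},{"slide":[0,0,0]}])

```text
$.increments[0]: bad value
```

Run:
```python
from h import *
plan([.475,-.204,.1],65.3)
s=manip.get_state()
im=eyes.get_image('wrist');cv2.imwrite('pics/w1.png',im)
hsv=cv2.cvtColor(im,cv2.COLOR_BGR2HSV)
m=((hsv[...,2]>140)&(hsv[...,1]<60)).astype(np.uint8)*255
cs,_=cv2.findContours(m,cv2.RETR_EXTERNAL,cv2.CHAIN_APPROX_NONE)
for c in cs:
    if cv2.contourArea(c)<3000: continue
    r=cv2.minAreaRect(c); b=cv2.boxPoints(r)
    P=np.array([onz('wrist',p,.036,s) for p in b])
    print(np.round(r[0]),P.mean(0).round(4),[round(float(np.linalg.norm(P[i]-P[i+1])),4) for i in(0,1)],[round(float(np.degrees(np.arctan2(*(P[i+1]-P[i])[[1,0]]))),1) for i in (0,1)])
```

```text
t 1.35 pos [0.219  0.5315 0.231 ] ang 65.33 tilt 0.03 shift [-0.5614  0.5397  0.1313] F [-0.7 -0.4  0.2] w 0.0854
spin 0.03
[160. 189.] [0.0803 0.6209 0.036 ] [0.0993, 0.1322] [5.7, -83.6]
[276. 109.] [0.2215 0.6395 0.036 ] [0.0945, 0.1248] [-5.7, -90.9]
[71. 43.] [0.0803 0.7652 0.036 ] [0.0982, 0.1046] [-2.1, -90.0]
```

View pics/w1.png

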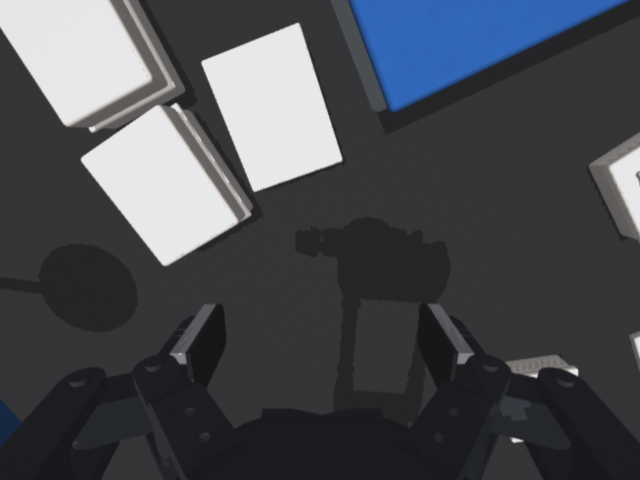

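Every row must include "spin", so those moves were refused and the arm hasn't moved. I'll resend them.

Emit:
servo_tool(increments=[{"slide":[-0.028,0.027,0],"spin":0},{"slide":[-0.028,0.027,0],"spin":0},{"slide":[-0.028,0.027,0],"spin":0},{"slide":[-0.028,0.027,0],"spin":0},{"slide":[-0.028,0.027,0],"spin":0},{"slide":[-0.028,0.027,0],"spin":0},{"slide":[-0.028,0.027,0],"spin":0},{"slide":[-0.028,0.027,0],"spin":0}])

```text
clock: 2.2
position: [0.3219, 0.2365, 0.2314]
ee_rot: [0.0, 0.841, 0.541, 0.0]
contact_force: [1.6, 0.3, 0.7]
width: 0.0853
```

Emit:
servo_tool(increments=[{"slide":[-0.028,0.027,0],"spin":0},{"slide":[-0.028,0.027,0],"spin":0},{"slide":[-0.028,0.027,0],"spin":0},{"slide":[-0.028,0.027,0],"spin":0},{"slide":[-0.028,0.027,0],"spin":0},{"slide":[-0.028,0.027,0],"spin":0},{"slide":[-0.028,0.027,0],"spin":0},{"slide":[-0.028,0.027,0],"spin":0}])

```text
clock: 3.0
position: [0.4246, -0.0574, 0.2314]
ee_rot: [0.0, 0.841, 0.541, 0.0]
contact_force: [0.2, 0.4, 0.6]
width: 0.0854
```

Emit:
servo_tool(increments=[{"slide":[-0.028,0.027,0],"spin":0},{"slide":[-0.028,0.027,0],"spin":0},{"slide":[-0.028,0.027,0],"spin":0},{"slide":[-0.028,0.027,0],"spin":0},{"slide":[0,0,0],"spin":0},{"slide":[0,0,0],"spin":0}])

```text
clock: 3.6
position: [0.4755, -0.2031, 0.2307]
ee_rot: [-0.001, 0.842, 0.54, -0.0]
contact_force: [-1.2, -0.4, -0.6]
width: 0.0855
```

Run:
```python
from h import *
plan([.475,-.204,.1],65.3)
s=manip.get_state()
im=eyes.get_image('wrist');cv2.imwrite('pics/w2.png',im)
hsv=cv2.cvtColor(im,cv2.COLOR_BGR2HSV)
m=((hsv[...,2]>140)&(hsv[...,1]<60)).astype(np.uint8)*255
cs,_=cv2.findContours(m,cv2.RETR_EXTERNAL,cv2.CHAIN_APPROX_NONE)
for c in cs:
    if cv2.contourArea(c)<3000: continue
    r=cv2.minAreaRect(c); b=cv2.boxPoints(r)
    P=np.array([onz('wrist',p,.036,s) for p in b])
    print(np.round(r[0]),P.mean(0).round(4),[round(float(np.linalg.norm(P[i]-P[i+1])),4) for i in(0,1)],[round(float(np.degrees(np.arctan2(*(P[i+1]-P[i])[[1,0]]))),1) for i in (0,1)])
```

```text
t 3.6 pos [ 0.4755 -0.2031  0.2307] ang 65.33 tilt 0.1 shift [-1.100e-03  1.000e-04  1.307e-01] F [-1.2 -0.4 -0.6] w 0.0855
spin 0.03
[516. 278.] [ 0.6396 -0.3572  0.036 ] [0.0632, 0.1107] [26.6, -66.0]
[324. 251.] [ 0.4595 -0.2434  0.036 ] [0.0553, 0.1523] [-24.7, -113.1]
```

View pics/w2.png

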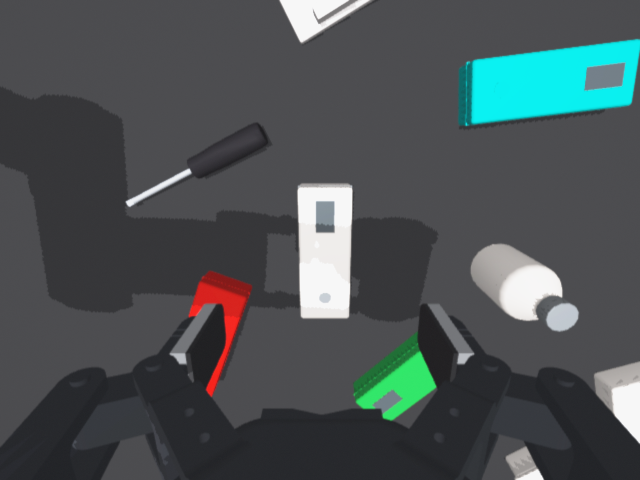

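The housing is centred at (324,251) in the wrist view and parallel to the fingers. Both views agree to 3 mm. I'll descend and grasp about 45 mm along from its centre, towards the window end.

Emit:
servo_tool(increments=[{"slide":[0,0.001,0.036],"spin":0},{"slide":[0,0,0.036],"spin":0},{"slide":[0,0,0.036],"spin":0},{"slide":[0,0,0.036],"spin":0},{"slide":[0,0,0.03],"spin":0},{"slide":[0,0,0.02],"spin":0},{"slide":[0,0,0.015],"spin":0},{"slide":[0,0,0.015],"spin":0}], hand=1)

```text
clock: 4.45
position: [0.4761, -0.2014, 0.0069]
ee_rot: [-0.0, 0.841, 0.541, -0.0]
contact_force: [0.9, 0.3, 0.1]
width: 0.0855
```

Emit:
servo_tool(increments=[{"slide":[0,0,0],"spin":0},{"slide":[0,0,0],"spin":0},{"slide":[0,0,0],"spin":0},{"slide":[0,0,0],"spin":0},{"slide":[0,0,0],"spin":0},{"slide":[0,0,0],"spin":0}], hand=0, newtons=60)

```text
clock: 5.05
position: [0.4774, -0.2031, 0.0084]
ee_rot: [0.001, 0.842, 0.54, 0.001]
contact_force: [-0.2, 2.3, 7.0]
width: 0.0547
```

Emit:
servo_tool(increments=[{"slide":[0,0,0],"spin":0},{"slide":[0,0,0],"spin":0},{"slide":[0,0,-0.01],"spin":0},{"slide":[0,0,-0.02],"spin":0},{"slide":[0,0,-0.03],"spin":0},{"slide":[0,0,-0.03],"spin":0}])

```text
clock: 5.65
position: [0.4759, -0.2029, 0.0982]
ee_rot: [-0.001, 0.842, 0.54, -0.0]
contact_force: [0.3, -0.9, -3.3]
width: 0.0545
```

Run:
```python
from h import *
plan([.475,-.204,.1],93.5)
cv2.imwrite('pics/w3.png',eyes.get_image('wrist'))
cv2.imwrite('pics/s3.png',cv2.resize(eyes.get_image('scene')[100:340,180:500],None,fx=2,fy=2))
```

```text
t 5.65 pos [ 0.4759 -0.2029  0.0982] ang 65.3 tilt 0.09 shift [-0.0014 -0.0004 -0.0018] F [ 0.3 -0.9 -3.3] w 0.0545
spin -28.2
```

View pics/w3.png

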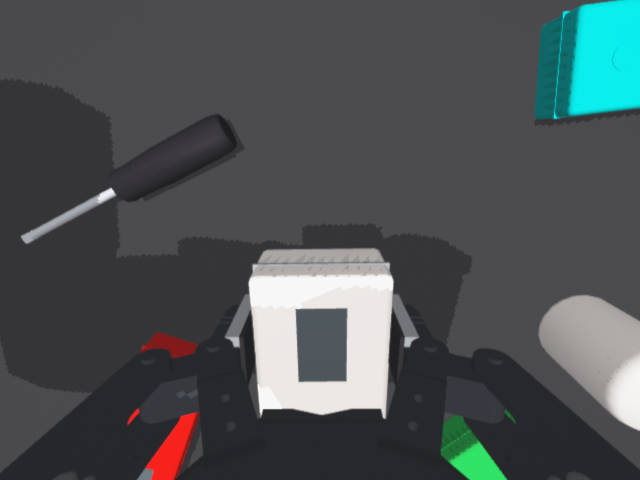

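View pics/s3.png

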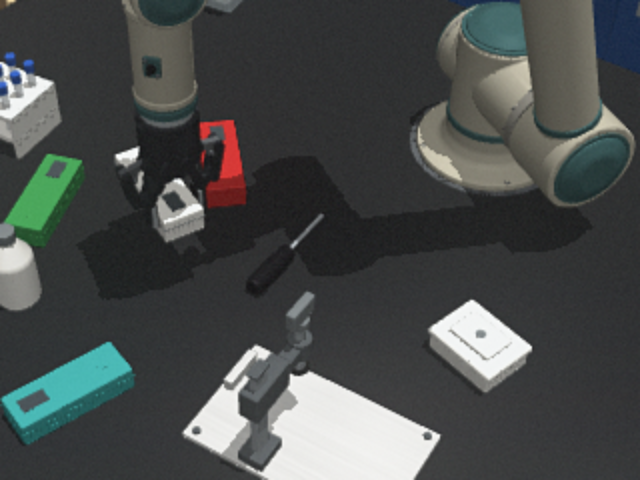

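Housing gripped at width 54.5 mm. Before placing it I'll refine the stand pose from plate edge fits.

Run:
```python
from h import *
im=cv2.imread('pics/top0.png'); g=cv2.cvtColor(im,cv2.COLOR_BGR2GRAY).astype(float)
# subpixel edge scan of plate: near edge(bottom), far edge(top), left edge, right edge
def scan(fixed,rng,axis,lo):
    out=[]
    for v in fixed:
        line=g[rng[0]:rng[1],v] if axis=='v' else g[v,rng[0]:rng[1]]
        d=np.abs(np.diff(cv2.GaussianBlur(line.reshape(-1,1),(1,3),0).ravel())); k=d.argmax()
        w=d[max(0,k-2):k+3]; p=rng[0]+(np.arange(max(0,k-2),max(0,k-2)+len(w))*w).sum()/w.sum()+.5
        out.append((v,p) if axis=='v' else (p,v))
    return np.array(out)
E={}
E['near']=scan(range(240,326,3),(236,258),'v',0)
E['far']=scan(list(range(232,284,3)),(170,196),'v',0)
E['left']=scan(range(192,240,3),(212,238),'h',0)
L={}
for k,p in E.items():
    P=np.array([onz('top',q,.010 if k!='near' else .010) for q in p])[:,:2]
    l=cv2.fitLine(P.astype(np.float32),cv2.DIST_HUBER,0,.001,.001).ravel(); L[k]=l
    r=np.abs((P-l[2:])@np.array([-l[1],l[0]])).mean()
    print(k,'ang',np.degrees(np.arctan2(l[1],l[0])).round(2),l.round(4),'res',r.round(4))
def X(a,b):
    t=np.linalg.solve(np.c_[a[:2],-b[:2]],b[2:]-a[2:]); return a[2:]+t[0]*a[:2]
c1,c2=X(L['near'],L['left']),X(L['far'],L['left'])
print('corners',c1,c2,np.linalg.norm(c1-c2),'(160)')
for yaw in (3.0,3.5,4.0):
    a=np.radians(yaw); ex=np.array([np.cos(a),np.sin(a)]); ey=np.array([-ex[1],ex[0]])
    o=(c1+c2)/2+ex*.055-ey*.168
    print(yaw,'stand',o.round(4),'seat',(o-.085*ex).round(4))
# handle from top + scene: foot axis; wing top centre
print(proj('top',[.5664,.0524,.18]),proj('scene',[.5664,.0524,.18]))
# housing end in w3
s=manip.get_state()
for z in(.122,.128): print(onz('wrist',(320,274),z,s).round(4))
```

```text
near ang -86.28 [ 0.0649 -0.9979  0.5134  0.0975] res 0.0002
far ang -86.36 [ 0.0635 -0.998   0.6713  0.1429] res 0.0002
left ang 3.61 [0.998  0.0629 0.5826 0.2217] res 0.0003
corners [0.5056238  0.21683794] [0.66596425 0.22695021] 0.16065899 (160)
3.0 stand [0.6495 0.057 ] seat [0.5646 0.0526]
3.5 stand [0.6509 0.0576] seat [0.5661 0.0524]
4.0 stand [0.6524 0.0581] seat [0.5676 0.0522]
[293.29155227 205.7810406 ] [331.51965385 252.98180502]
[ 0.4888 -0.1801  0.122 ]
[ 0.4899 -0.1778  0.128 ]
```

Emit:
servo_tool(increments=[{"slide":[0,0,-0.01],"spin":-7.1},{"slide":[0,0,-0.01],"spin":-7.1},{"slide":[0,0,-0.01],"spin":-7.1},{"slide":[0,0,0],"spin":-7.05},{"slide":[0,0,0],"spin":0}])

```text
clock: 6.25
position: [0.476, -0.2029, 0.1268]
ee_rot: [-0.001, 0.684, 0.729, -0.0]
contact_force: [-0.0, -0.3, -0.8]
width: 0.0551
```

Emit:
servo_tool(increments=[{"slide":[0.025,-0.004,0],"spin":0},{"slide":[0.042,-0.003,0],"spin":0},{"slide":[0.042,-0.002,0],"spin":0},{"slide":[0.042,0,0],"spin":0},{"slide":[0.042,0,0],"spin":0},{"slide":[0.042,0,0],"spin":0},{"slide":[0.042,0,0],"spin":0},{"slide":[0.042,0,0],"spin":0}])

```text
clock: 7.05
position: [0.4462, 0.1161, 0.1266]
ee_rot: [-0.0, 0.685, 0.728, -0.001]
contact_force: [1.2, 0.3, -1.3]
width: 0.0546
```

Emit:
servo_tool(increments=[{"slide":[0.042,0,0],"spin":0},{"slide":[0.042,0,0],"spin":0},{"slide":[0.025,0,0],"spin":0},{"slide":[0,0,0],"spin":0},{"slide":[0,0,0],"spin":0}])

```text
clock: 7.55
position: [0.4395, 0.2234, 0.1265]
ee_rot: [-0.0, 0.684, 0.729, -0.001]
contact_force: [-0.4, 0.2, -1.8]
width: 0.0551
```

Run:
```python
from h import *
plan([.5566,.208,.025],93.65)
cv2.imwrite('pics/t4.png',cv2.resize(eyes.get_image('top')[130:360,150:450],None,fx=2,fy=2))
```

```text
t 7.55 pos [0.4395 0.2234 0.1265] ang 93.65 tilt 0.12 shift [-0.0227  0.116   0.1013] F [-0.4  0.2 -1.8] w 0.0551
spin 0.0
```

View pics/t4.png

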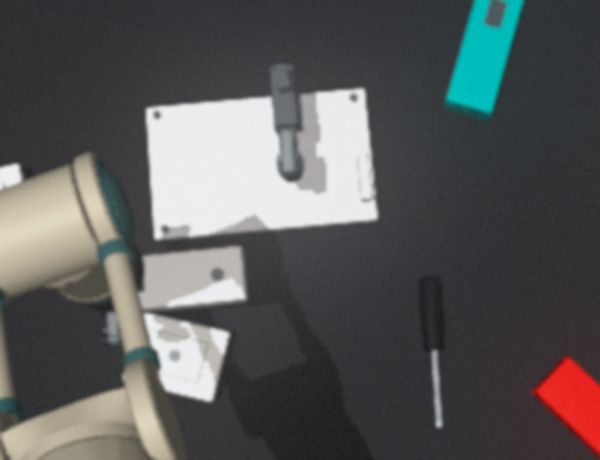

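Emit:
servo_tool(increments=[{"slide":[0,0.029,0],"spin":0},{"slide":[0,0.029,0],"spin":0},{"slide":[0,0.029,0],"spin":0},{"slide":[0,0.029,0.02],"spin":0},{"slide":[0,0,0.03],"spin":0},{"slide":[0,0,0.03],"spin":0},{"slide":[0,0,0.02],"spin":0},{"slide":[0,0,0],"spin":0}])

```text
clock: 8.4
position: [0.5535, 0.2283, 0.0239]
ee_rot: [-0.002, 0.685, 0.728, -0.004]
contact_force: [-0.6, -0.5, -2.5]
width: 0.0549
```

Emit:
servo_tool(increments=[{"slide":[-0.02,0,0],"spin":0},{"slide":[-0.02,0,0],"spin":0},{"slide":[-0.02,0,0],"spin":0},{"slide":[-0.02,0,0],"spin":0},{"slide":[0,0,0],"spin":0},{"slide":[0,0,0],"spin":0}])

```text
clock: 9.0
position: [0.562, 0.1503, 0.0284]
ee_rot: [0.0, 0.685, 0.728, 0.001]
contact_force: [0.2, 0.6, -1.7]
width: 0.0551
```

Run:
```python
from h import *
plan([.5618,.1262,.0184],93.65)
cv2.imwrite('pics/t5.png',cv2.resize(eyes.get_image('top')[130:360,150:450],None,fx=2,fy=2))
cv2.imwrite('pics/s5.png',cv2.resize(eyes.get_image('scene')[180:380,220:480],None,fx=3,fy=3))
```

```text
t 9.0 pos [0.562  0.1503 0.0284] ang 93.51 tilt 0.11 shift [-0.024  -0.0017  0.01  ] F [ 0.2  0.6 -1.7] w 0.0551
spin -0.14
```

View pics/t5.png

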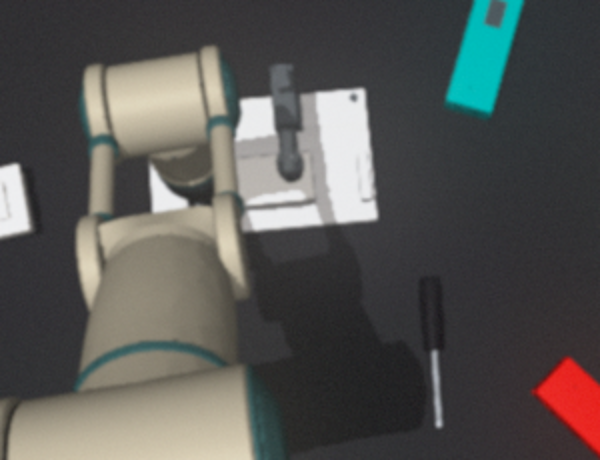

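View pics/s5.png

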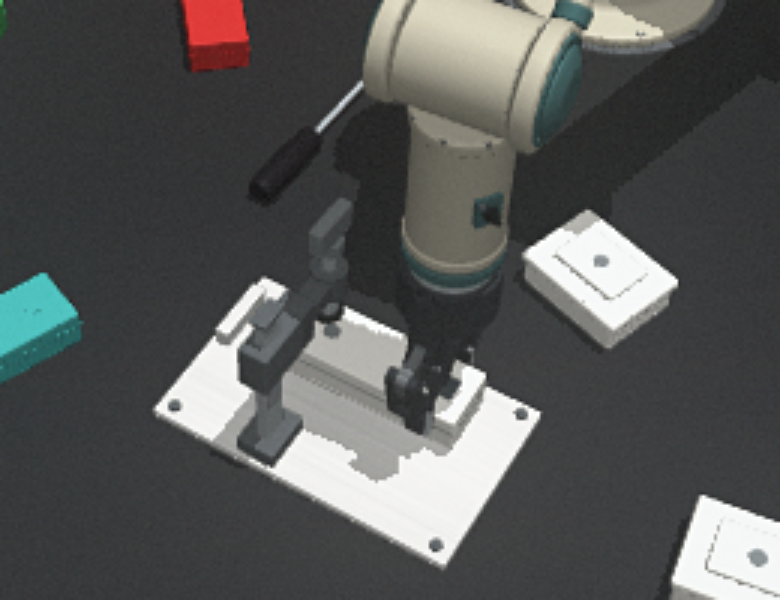

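Emit:
servo_tool(increments=[{"slide":[-0.012,-0.002,0],"spin":0},{"slide":[-0.01,0,0.004],"spin":0},{"slide":[0,0,0.002],"spin":0},{"slide":[0,0,0.002],"spin":0},{"slide":[0,0,0.001],"spin":0},{"slide":[0,0,0],"spin":0}])

```text
clock: 9.7
position: [0.5607, 0.1289, 0.0185]
ee_rot: [0.0, 0.684, 0.729, -0.0]
contact_force: [-1.2, -0.3, 0.3]
width: 0.055
```

Emit:
servo_tool(increments=[{"slide":[0,0,0],"spin":0},{"slide":[0,0,0],"spin":0},{"slide":[0,0,0],"spin":0},{"slide":[0,0,0],"spin":0},{"slide":[0.01,0,0],"spin":0},{"slide":[0.025,0,0],"spin":0},{"slide":[0.025,0,0],"spin":0},{"slide":[0,0,0],"spin":0}], hand=1)

```text
clock: 10.5
position: [0.5567, 0.1919, 0.0184]
ee_rot: [-0.0, 0.683, 0.73, 0.001]
contact_force: [-0.3, -0.5, 0.3]
width: 0.0854
```

Emit:
servo_tool(increments=[{"slide":[0,0,0],"spin":0},{"slide":[0,0,0],"spin":0},{"slide":[0,0,0],"spin":0},{"slide":[0,0,0],"spin":0},{"slide":[0,0,0],"spin":0},{"slide":[0,0,0],"spin":0},{"slide":[0,0,0],"spin":0},{"slide":[0,0,0],"spin":0}], hand=0, newtons=40)

```text
clock: 11.3
position: [0.5569, 0.1887, 0.0183]
ee_rot: [0.0, 0.684, 0.729, 0.0]
contact_force: [0.8, -0.0, -0.1]
width: -0.0001
```

Run:
```python
from h import *
plan([.5612,.136,.0185],93.65)
cv2.imwrite('pics/w6.png',eyes.get_image('wrist'))
cv2.imwrite('pics/s6.png',cv2.resize(eyes.get_image('scene')[180:380,220:480],None,fx=3,fy=3))
```

```text
t 11.3 pos [0.5569 0.1887 0.0183] ang 93.65 tilt 0.0 shift [-0.0529  0.001  -0.0002] F [ 0.8 -0.  -0.1] w -0.0001
spin 0.0
```

View pics/w6.png

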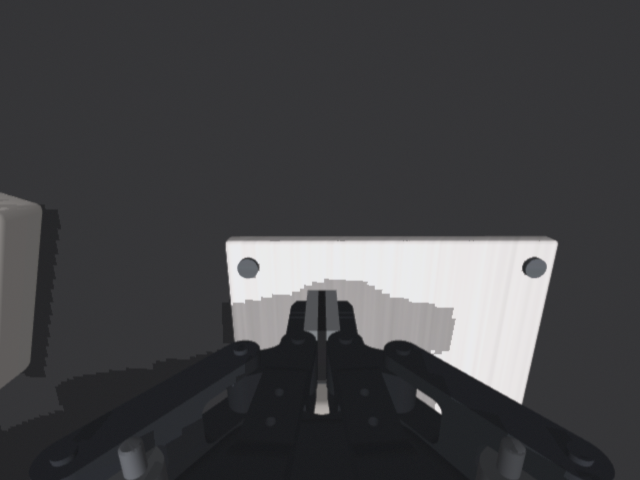

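View pics/s6.png

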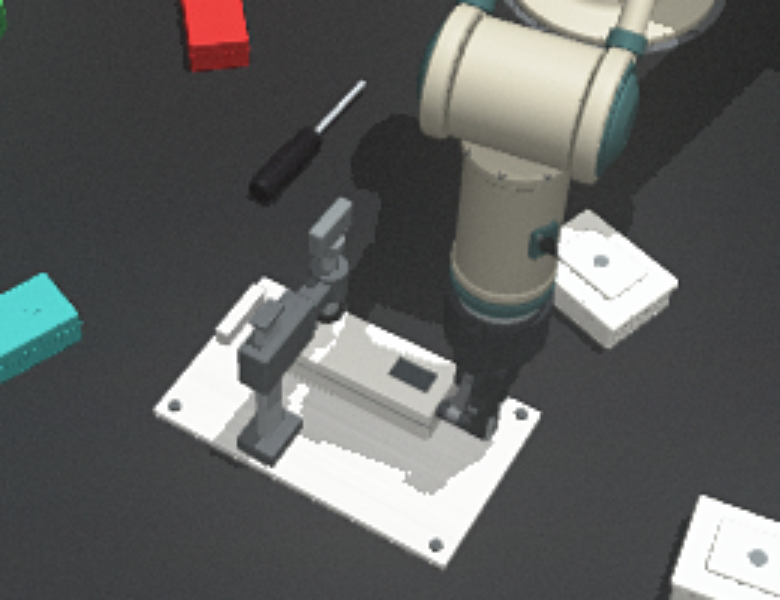

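Emit:
servo_tool(increments=[{"slide":[-0.012,0.001,0],"spin":0},{"slide":[-0.008,0,0],"spin":0},{"slide":[-0.008,0,0],"spin":0},{"slide":[-0.008,0,0],"spin":0},{"slide":[-0.006,0,0],"spin":0},{"slide":[-0.004,0,0],"spin":0},{"slide":[0,0,0],"spin":0}])

```text
clock: 12.1
position: [0.5608, 0.1422, 0.0183]
ee_rot: [0.0, 0.684, 0.729, -0.0]
contact_force: [0.6, -1.0, 0.5]
width: -0.0001
```

Emit:
servo_tool(increments=[{"slide":[-0.002,0,0],"spin":0},{"slide":[-0.002,0,0],"spin":0},{"slide":[-0.001,0,0],"spin":0},{"slide":[0,0,0],"spin":0}])

```text
clock: 12.5
position: [0.5611, 0.138, 0.0184]
ee_rot: [0.0, 0.684, 0.729, 0.0]
contact_force: [0.2, 1.0, 0.3]
width: -0.0002
```

Emit:
servo_tool(increments=[{"slide":[-0.002,0,0],"spin":0},{"slide":[0,0,0],"spin":0}])

```text
clock: 12.7
position: [0.5613, 0.1359, 0.0184]
ee_rot: [0.0, 0.684, 0.729, 0.0]
contact_force: [0.1, 0.4, 0.3]
width: 0.0
```

Run:
```python
from h import *
plan([.5612,.136,.0185],93.65)
cv2.imwrite('pics/s7.png',cv2.resize(eyes.get_image('scene')[180:380,220:480],None,fx=3,fy=3))
```

```text
t 12.7 pos [0.5613 0.1359 0.0184] ang 93.66 tilt 0.01 shift [ 0.0001 -0.0001 -0.0001] F [0.1 0.4 0.3] w 0.0
spin 0.01
```

View pics/s7.png

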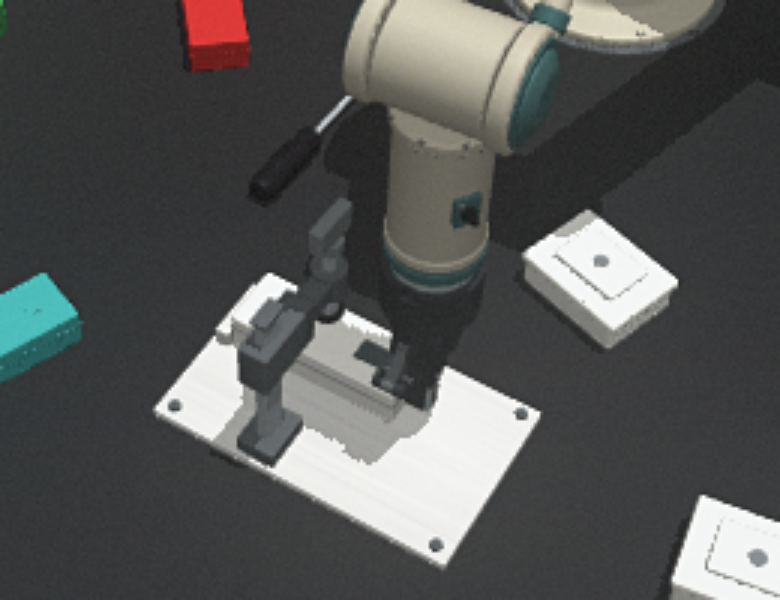

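Emit:
servo_tool(increments=[{"slide":[-0.001,0,0],"spin":0},{"slide":[-0.001,0,0],"spin":0},{"slide":[0,0,0],"spin":0}])

```text
clock: 13.05
position: [0.5611, 0.1356, 0.0184]
ee_rot: [-0.001, 0.685, 0.729, 0.001]
contact_force: [-0.7, 6.6, 0.7]
width: -0.0002
```

Emit:
servo_tool(increments=[{"slide":[-0.001,0,0],"spin":0},{"slide":[-0.001,0,0],"spin":0},{"slide":[0,0,0],"spin":0}])

```text
clock: 13.35
position: [0.5612, 0.1356, 0.0185]
ee_rot: [-0.002, 0.685, 0.728, 0.002]
contact_force: [-1.5, 13.0, 1.1]
width: -0.0002
```

Emit:
servo_tool(increments=[{"slide":[-0.001,0,0],"spin":0},{"slide":[-0.001,0,0],"spin":0},{"slide":[0,0,0],"spin":0}])

```text
clock: 13.65
position: [0.5612, 0.1355, 0.0187]
ee_rot: [-0.003, 0.686, 0.728, 0.003]
contact_force: [-2.0, 18.4, 2.1]
width: -0.0004
```

Contact at 18 N, so the housing is seated against the stop. Now retreat, lift, turn the tool and check.

Emit:
servo_tool(increments=[{"slide":[0.006,0,0],"spin":0},{"slide":[0.03,0,0],"spin":0},{"slide":[0.03,0,-0.02],"spin":0},{"slide":[0.03,0,-0.04],"spin":0},{"slide":[0.03,0,-0.045],"spin":0},{"slide":[0,0,-0.045],"spin":0},{"slide":[0,0,-0.045],"spin":0},{"slide":[0,0,-0.045],"spin":0}])

```text
clock: 14.45
position: [0.5533, 0.2531, 0.2567]
ee_rot: [0.001, 0.684, 0.73, -0.0]
contact_force: [0.6, -0.2, 0.0]
width: 0.0001
```

Emit:
servo_tool(increments=[{"slide":[0,0,0],"spin":-8.5},{"slide":[0,0,0],"spin":-8.5},{"slide":[0,0,0],"spin":-8.5},{"slide":[0,0,0],"spin":-8.5},{"slide":[0,0,0],"spin":-8.5},{"slide":[0,0,0],"spin":-8.5},{"slide":[0,0,0],"spin":-8.5},{"slide":[0,0,0],"spin":-8.5}])

```text
clock: 15.25
position: [0.5537, 0.2527, 0.2547]
ee_rot: [0.0, 0.156, 0.988, -0.001]
contact_force: [0.5, -0.1, -0.4]
width: 0.0002
```

Emit:
servo_tool(increments=[{"slide":[0,0,0],"spin":-8.5},{"slide":[0,0,0],"spin":-8.5},{"slide":[0,0,0],"spin":-5},{"slide":[0,0,0],"spin":0}])

```text
clock: 15.65
position: [0.5537, 0.2528, 0.2547]
ee_rot: [-0.0, -0.032, 0.999, -0.001]
contact_force: [0.1, -0.1, 0.4]
width: -0.0003
```

Run:
```python
from h import *
plan([.6244,.0561,.25],183.65); print(manip.get_state()['qpos'].round(3))
t=eyes.get_image('top'); s=eyes.get_image('scene');cv2.imwrite('pics/t8r.png',t);cv2.imwrite('pics/s8r.png',s)
cv2.imwrite('pics/t8.png',cv2.resize(t[150:270,200:360],None,fx=5,fy=5,interpolation=cv2.INTER_CUBIC))
cv2.imwrite('pics/s8.png',cv2.resize(s[230:380,260:420],None,fx=4,fy=4,interpolation=cv2.INTER_CUBIC))
```

```text
t 15.65 pos [0.5537 0.2528 0.2547] ang -176.37 tilt 0.06 shift [-0.0581 -0.2008  0.0049] F [ 0.1 -0.1  0.4] w -0.0003
spin -0.02
[ 3.150e-01  3.160e-01  1.389e+00 -1.000e-03  1.437e+00 -1.319e+00]
```

View pics/t8.png

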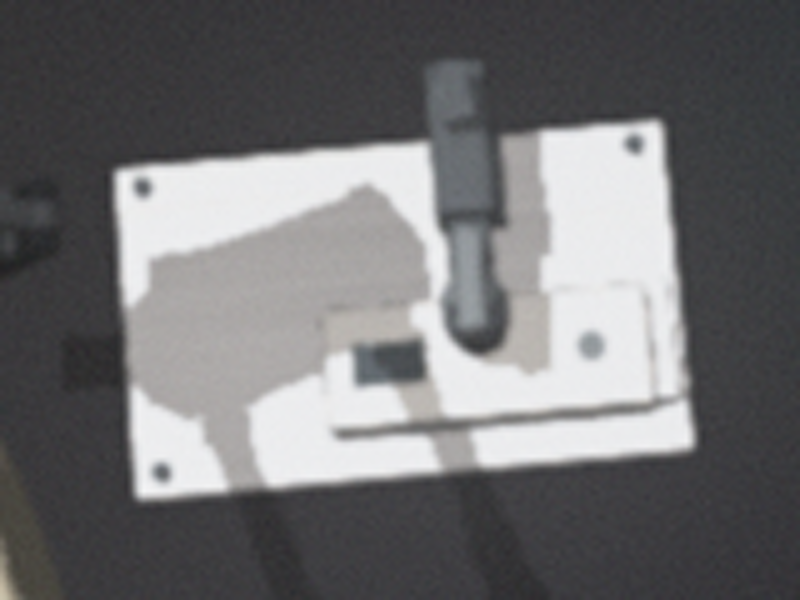

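View pics/s8.png

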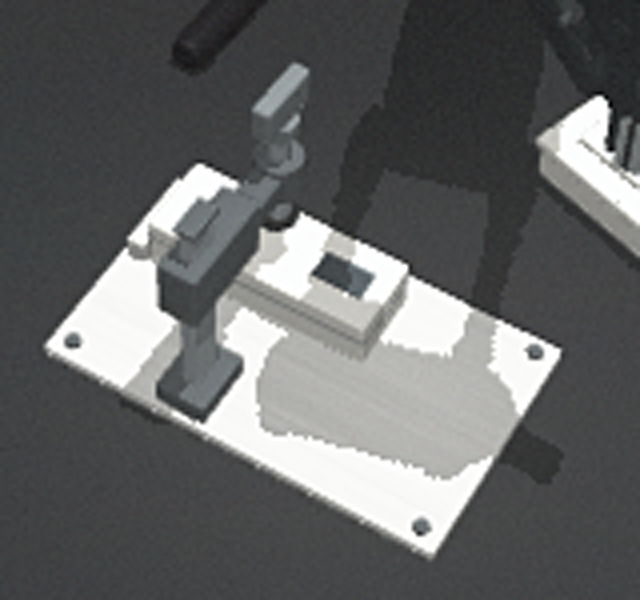

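Run:
```python
from h import *
C=np.array([(323,308),(645,285),(655,402),(333,430)])/5.+[200,150]
P=np.array([onz('top',p,.046) for p in C]); print('housing',P.mean(0).round(4),[np.linalg.norm(P[i]-P[(i+1)%4]).round(4) for i in range(4)])
a=np.radians(3.65);ex=np.array([np.cos(a),np.sin(a),0]);ey=np.array([-ex[1],ex[0],0]);o=np.array([.6514,.0578,0])
print('in stand',[(P.mean(0)-o)@e for e in(ex,ey)],'ang',np.degrees(np.arctan2(*(P[0]-P[1])[[1,0]])))
for nm,org,k,off in (('t8',(200,150),5,0),('s8',(260,230),4,0)):
    im=cv2.imread(f'pics/{nm}.png'); n='top' if nm[0]=='t' else 'scene'
    def dot(p,c):
        u=(proj(n,p)-org)*k; cv2.circle(im,tuple(int(round(x)) for x in u),3,c,-1)
    for sx in(-11,11):
        for sy in(-5,5): dot(o+ex*sx/1e3+ey*sy/1e3+[0,0,.168],(0,0,255))
    for z,c in((.143,(0,255,0)),(.153,(255,0,0)),(.133,(0,255,255))):
        for sy in(-13,13): dot(o-ex*.046+ey*sy/1e3+[0,0,z],c)
    for z,c in((.202,(255,0,255)),(.182,(255,255,0))):
        for s in(-22,22): dot(o+ex*(-.085+s/1e3)+[0,0,z],c)
    cv2.imwrite(f'pics/{nm}d.png',im)
```

```text
housing [0.5614 0.0478 0.046 ] [np.float64(0.1483), np.float64(0.0549), np.float64(0.1474), np.float64(0.0572)]
in stand [np.float64(-0.09048071111030513), np.float64(-0.004227690643037781)] ang 92.61479112696365
```

View pics/t8d.png

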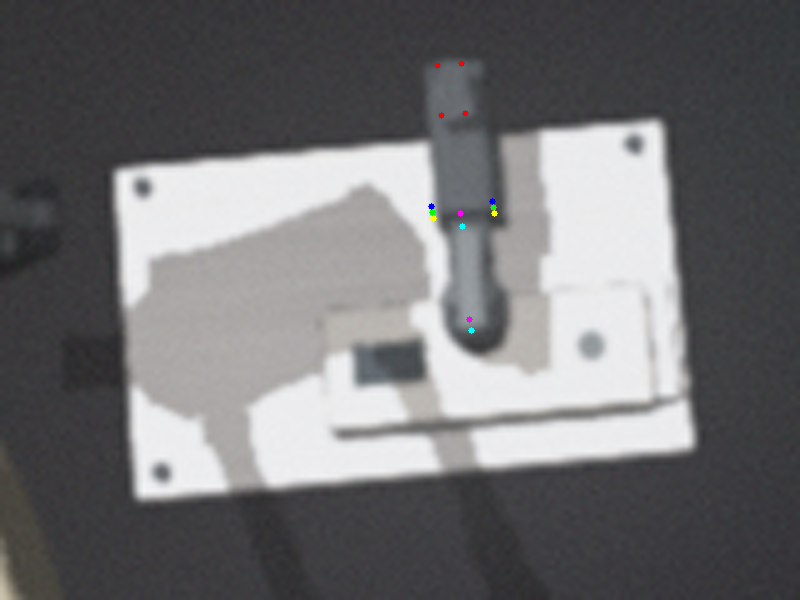

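View pics/s8d.png

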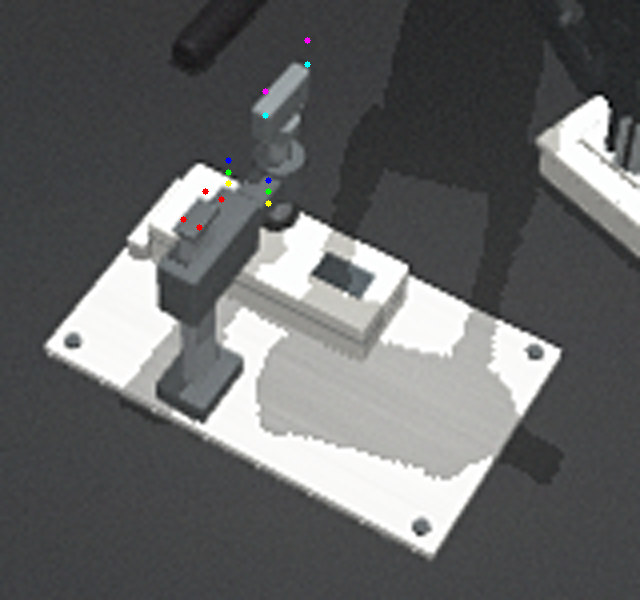

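Run:
```python
from h import *
plan([.623,.0538,.16],183.65)
```

```text
t 15.75 pos [0.5537 0.253  0.2548] ang -176.46 tilt 0.04 shift [-0.0569 -0.2031  0.0949] F [0.3 0.2 1. ] w -0.0003
spin -0.11
```

Emit:
servo_tool(increments=[{"slide":[-0.0095,-0.034,0],"spin":0},{"slide":[-0.0095,-0.034,0],"spin":0},{"slide":[-0.0095,-0.034,0],"spin":0},{"slide":[-0.0095,-0.034,0],"spin":0},{"slide":[-0.0095,-0.034,0],"spin":0},{"slide":[-0.0095,-0.033,0],"spin":0},{"slide":[0,0,0],"spin":0},{"slide":[0,0,0],"spin":0}])

```text
clock: 16.55
position: [0.6235, 0.0538, 0.2546]
ee_rot: [-0.0, -0.031, 1.0, 0.0]
contact_force: [0.6, 0.9, 1.1]
width: -0.0
```

Run:
```python
from h import *
plan([.623,.0538,.16],183.65)
cv2.imwrite('pics/w9.png',eyes.get_image('wrist'))
```

```text
t 16.55 pos [0.6235 0.0538 0.2546] ang -176.5 tilt 0.05 shift [ 0.0004 -0.0001  0.0946] F [0.6 0.9 1.1] w -0.0
spin -0.15
```

View pics/w9.png

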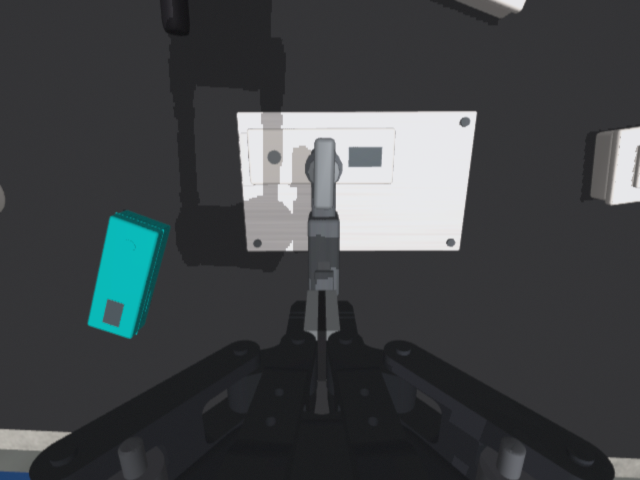

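The wing is seen edge-on from (325,140) to (324,215) and the bar top at (324,280), in line with the tool. Both are as expected, so I'll descend to the head.

Emit:
servo_tool(increments=[{"slide":[0,0.001,0.03],"spin":0},{"slide":[0,0,0.03],"spin":0},{"slide":[0,0,0.025],"spin":0},{"slide":[0,0,0.01],"spin":0},{"slide":[0,0,0.005],"spin":0},{"slide":[0,0,0.004],"spin":0},{"slide":[0,0,0.004],"spin":0},{"slide":[0,0,0],"spin":0}])

```text
clock: 17.4
position: [0.6237, 0.0556, 0.1474]
ee_rot: [0.0, -0.032, 0.999, 0.0]
contact_force: [-0.6, 0.1, -1.0]
width: 0.0002
```

Emit:
servo_tool(increments=[{"slide":[0,0,0.004],"spin":0},{"slide":[0,0,0.004],"spin":0},{"slide":[0,0,0.004],"spin":0},{"slide":[0,0,0],"spin":0}])

```text
clock: 17.8
position: [0.624, 0.0555, 0.1368]
ee_rot: [0.001, -0.032, 0.999, -0.0]
contact_force: [-2.1, 0.6, 7.3]
width: 0.0002
```

Emit:
servo_tool(increments=[{"slide":[0,0,0.003],"spin":0},{"slide":[0,0,0.003],"spin":0},{"slide":[0,0,0.003],"spin":0},{"slide":[0,0,0.003],"spin":0}])

```text
clock: 18.2
position: [0.624, 0.0555, 0.1263]
ee_rot: [0.002, -0.032, 0.999, -0.0]
contact_force: [-4.1, -0.0, 14.6]
width: 0.0001
```

Emit:
servo_tool(increments=[{"slide":[0,0,0.003],"spin":0},{"slide":[0,0,0.003],"spin":0},{"slide":[0,0,0.003],"spin":0},{"slide":[0,0,0],"spin":0}])

```text
clock: 18.6
position: [0.624, 0.0554, 0.1165]
ee_rot: [0.001, -0.032, 0.999, -0.0]
contact_force: [-2.4, -0.1, 10.2]
width: 0.0001
```

Emit:
servo_tool(increments=[{"slide":[0,0,0.002],"spin":0},{"slide":[0,0,0.002],"spin":0},{"slide":[0,0,0.002],"spin":0},{"slide":[0,0,0],"spin":0}])

```text
clock: 19.0
position: [0.624, 0.0554, 0.1102]
ee_rot: [0.001, -0.032, 0.999, -0.0]
contact_force: [-2.2, 1.0, 9.3]
width: -0.0001
```

Emit:
servo_tool(increments=[{"slide":[0,0,0.001],"spin":0},{"slide":[0,0,0.001],"spin":0},{"slide":[0,0,0],"spin":0}])

```text
clock: 19.3
position: [0.6242, 0.0555, 0.1078]
ee_rot: [0.001, -0.032, 0.999, 0.0]
contact_force: [-1.0, 0.7, 3.9]
width: -0.0
```

Emit:
servo_tool(increments=[{"slide":[0,0,0.001],"spin":0},{"slide":[0,0,0.001],"spin":0},{"slide":[0,0,0],"spin":0}])

```text
clock: 19.6
position: [0.6247, 0.0555, 0.1054]
ee_rot: [0.002, -0.032, 0.999, 0.0]
contact_force: [0.3, 0.5, 7.7]
width: -0.0001
```

Emit:
servo_tool(increments=[{"slide":[0,0,0.001],"spin":0},{"slide":[0,0,0.001],"spin":0},{"slide":[0,0,0],"spin":0}])

```text
clock: 19.9
position: [0.6248, 0.0555, 0.1047]
ee_rot: [0.002, -0.032, 0.999, -0.0]
contact_force: [-1.8, -0.7, 14.9]
width: -0.0002
```

Emit:
servo_tool(increments=[{"slide":[0,0,0.001],"spin":0},{"slide":[0,0,0.001],"spin":0},{"slide":[0,0,0],"spin":0}])

```text
clock: 20.2
position: [0.6249, 0.0555, 0.1042]
ee_rot: [0.003, -0.032, 0.999, -0.0]
contact_force: [-3.1, 0.4, 19.9]
width: -0.0002
```

Run:
```python
from h import *
plan([.624,.0555,.16],183.65)
s=eyes.get_image('scene')
cv2.imwrite('pics/s10.png',cv2.resize(s[210:360,250:410],None,fx=4,fy=4,interpolation=cv2.INTER_CUBIC))
```

```text
t 20.2 pos [0.6249 0.0555 0.1042] ang -176.34 tilt 0.29 shift [ 0.0006  0.0001 -0.0558] F [-3.1  0.4 19.9] w -0.0002
spin 0.01
```

View pics/s10.png

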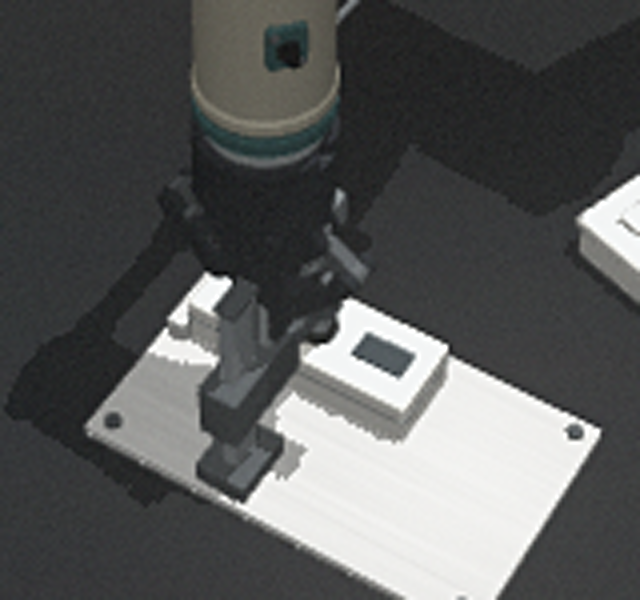

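Emit:
servo_tool(increments=[{"slide":[0,0,-0.01],"spin":0},{"slide":[0,0,-0.03],"spin":0},{"slide":[0,0,-0.04],"spin":0},{"slide":[0,0,-0.04],"spin":0},{"slide":[0,0,-0.03],"spin":0},{"slide":[0,0,0],"spin":0},{"slide":[0,0,0],"spin":0}], hand=0.6)

```text
clock: 20.95
position: [0.6234, 0.0554, 0.2499]
ee_rot: [0.0, -0.032, 0.999, 0.0]
contact_force: [-0.1, 0.3, 0.3]
width: 0.0506
```

Run:
```python
from h import *
plan([.5652,.0517,.18],183.65)
s=manip.get_state(); im=eyes.get_image('wrist'); cv2.imwrite('pics/w11.png',im)
for z in (.150,.155):
    print([proj('wrist',[.5652,.0517,z],s).round(1)])
t=eyes.get_image('scene');cv2.imwrite('pics/s11.png',cv2.resize(t[230:380,260:420],None,fx=4,fy=4,interpolation=cv2.INTER_CUBIC))
```

```text
t 20.95 pos [0.6234 0.0554 0.2499] ang -176.35 tilt 0.02 shift [ 0.0583 -0.      0.0698] F [-0.1  0.3  0.3] w 0.0506
spin 0.0
[array([320.7, 166.3])]
[array([320.7, 166.9])]
```

View pics/w11.png

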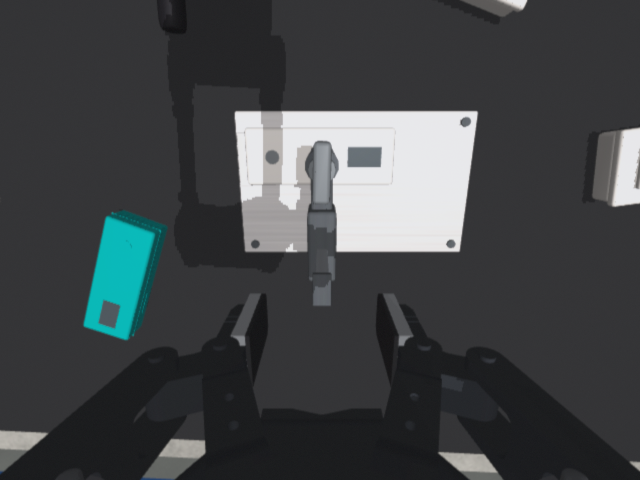

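View pics/s11.png

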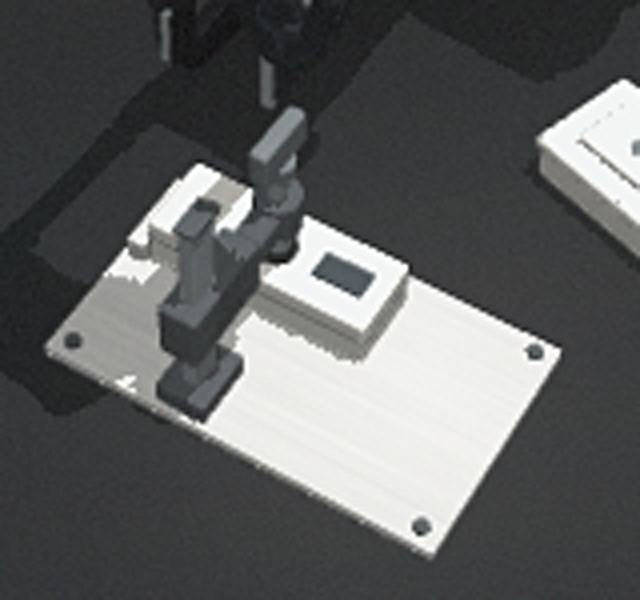

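Run:
```python
from h import *
s=manip.get_state()
a=np.radians(3.65);ex=np.array([np.cos(a),np.sin(a),0])
for d in(-.022,0,.022): print(d,proj('wrist',np.array([.5652,.0517,.155])+ex*d,s).round(1), proj('wrist',np.array([.5652,.0517,.129])+ex*d,s).round(1))
im=cv2.imread('pics/w11.png'); cv2.imwrite('pics/w11c.png',cv2.resize(im[120:320,260:390],None,fx=4,fy=4,interpolation=cv2.INTER_CUBIC)[:600])
```

```text
-0.022 [320.5 135.7] [320.6 135.9]
0 [320.5 169.1] [320.6 166.1]
0.022 [320.6 200.6] [320.7 194.7]
```

View pics/w11c.png

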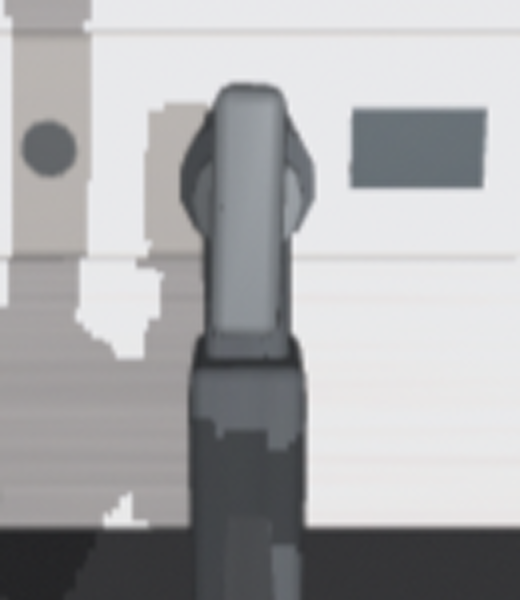

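Emit:
servo_tool(increments=[{"slide":[0.0185,0.0003,0],"spin":1.4},{"slide":[0.0185,0.0003,0],"spin":0},{"slide":[0.0185,0.0002,0],"spin":0},{"slide":[0,0,0.03],"spin":0},{"slide":[0,0,0.04],"spin":0},{"slide":[0,0,0.03],"spin":0},{"slide":[0,0,0.015],"spin":0},{"slide":[0,0,0.01],"spin":0}])

```text
clock: 21.85
position: [0.5657, 0.0537, 0.1214]
ee_rot: [-0.003, -0.02, 1.0, 0.0]
contact_force: [0.0, 0.1, -0.3]
width: 0.0511
```

Run:
```python
from h import *
plan([.568,.0522,.125],182.2)
cv2.imwrite('pics/w12.png',eyes.get_image('wrist'))
t=eyes.get_image('scene');cv2.imwrite('pics/s12.png',cv2.resize(t[230:380,260:420],None,fx=4,fy=4,interpolation=cv2.INTER_CUBIC))
```

```text
t 21.85 pos [0.5657 0.0537 0.1214] ang -177.74 tilt 0.36 shift [-0.0022 -0.0016 -0.0036] F [ 0.   0.1 -0.3] w 0.0511
spin 0.06
```

View pics/w12.png

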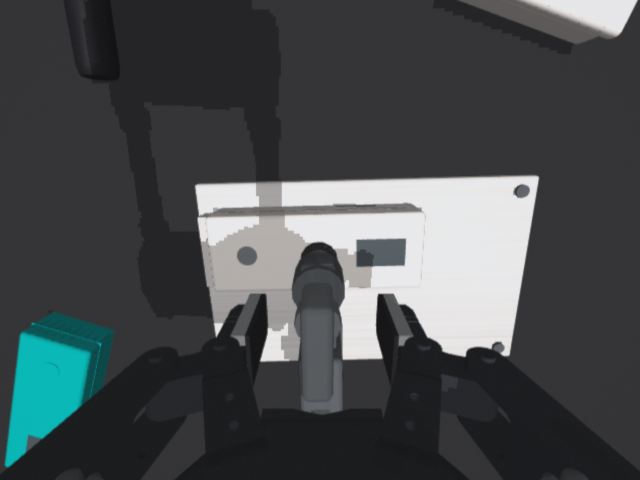

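View pics/s12.png

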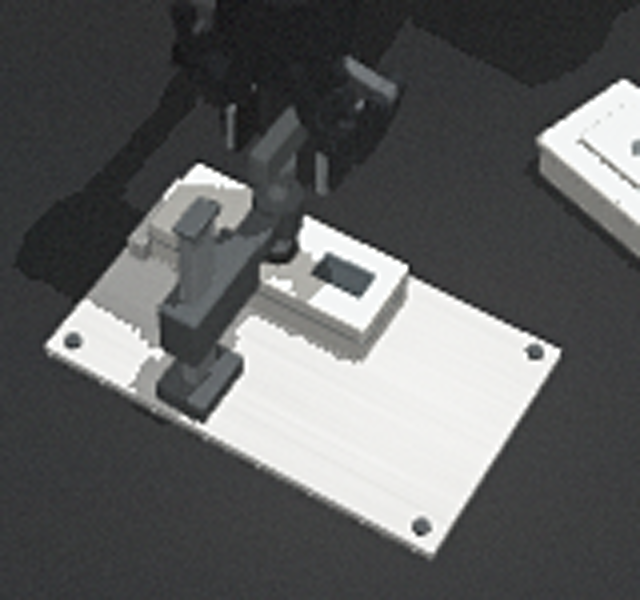

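Run:
```python
from h import *
plan([.568,.0522,.125],182.2)
s=manip.get_state(); q=s['ee_rot']; M=R.from_quat([q[1],q[2],q[3],q[0]]).as_matrix()
for z in(.152,.155):
  for x in(-.022,0,.022): print(z,x,proj('wrist',s['position']+M@np.array([x,0,s['position'][2]-z]),s).round(1))
im=cv2.imread('pics/w12.png'); cv2.imwrite('pics/w12c.png',cv2.resize(im[230:430,240:400],None,fx=3.8,fy=3,interpolation=cv2.INTER_CUBIC))
```

```text
t 21.95 pos [0.5664 0.0537 0.1225] ang -177.74 tilt 0.29 shift [-0.0016 -0.0016 -0.0025] F [-1.  -0.   0.4] w 0.051
spin 0.06
0.152 -0.022 [320.1 391.6]
0.152 0 [320.  345.8]
0.152 0.022 [319.9 295.1]
0.155 -0.022 [320.1 397. ]
0.155 0 [320.  350.4]
0.155 0.022 [319.9 298.8]
```

View pics/w12c.png

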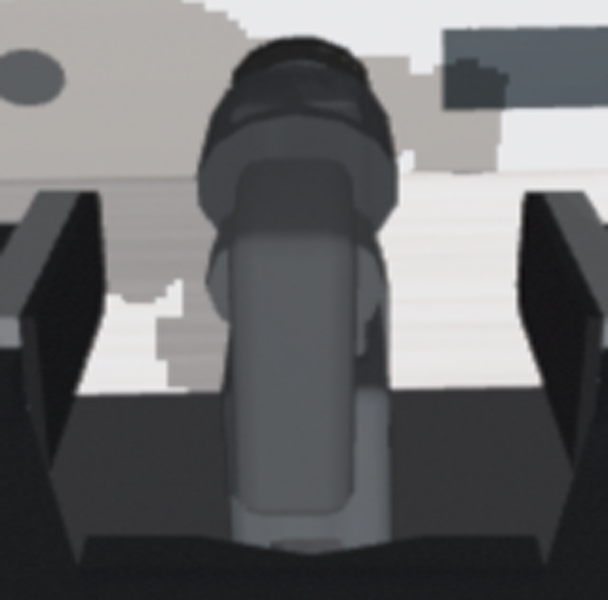

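Emit:
servo_tool(increments=[{"slide":[-0.003,-0.001,0.001],"spin":0},{"slide":[0,0,0],"spin":0}])

```text
clock: 22.15
position: [0.5723, 0.0527, 0.1247]
ee_rot: [0.001, -0.02, 1.0, -0.0]
contact_force: [-0.1, -0.3, -0.7]
width: 0.0509
```

Emit:
servo_tool(increments=[{"slide":[0,0,0],"spin":0},{"slide":[0,0,0],"spin":0},{"slide":[0,0,0],"spin":0},{"slide":[0,0,0],"spin":0},{"slide":[0,0,0],"spin":0},{"slide":[0,0,0],"spin":0}], hand=0, newtons=50)

```text
clock: 22.75
position: [0.5716, 0.0524, 0.1249]
ee_rot: [0.001, -0.02, 1.0, -0.0]
contact_force: [-1.5, -2.6, 5.7]
width: 0.0186
```

Emit:
servo_tool(increments=[{"slide":[0,0,0.0002],"spin":6},{"slide":[0,0,0.0002],"spin":6},{"slide":[0,0,0.0002],"spin":6},{"slide":[0,0,0.0002],"spin":6},{"slide":[0,0,0.0002],"spin":6}])

```text
clock: 23.25
position: [0.5714, 0.0518, 0.1243]
ee_rot: [0.001, 0.241, 0.97, -0.001]
contact_force: [-1.9, -3.6, 9.0]
width: 0.0187
```

Run:
```python
from h import *
plan([.568,.0522,.125],182.2); s=manip.get_state(); print(s['moment'].round(2),s['qpos'].round(3))
cv2.imwrite('pics/w13.png',eyes.get_image('wrist'))
```

```text
t 23.25 pos [0.5714 0.0518 0.1243] ang 152.06 tilt 0.15 shift [ 0.0032 -0.0012 -0.0007] F [-1.9 -3.6  9. ] w 0.0187
spin -30.14
[-0.69  0.33  0.12] [-0.03   0.352  1.673 -0.002  1.115 -1.112]
```

View pics/w13.png

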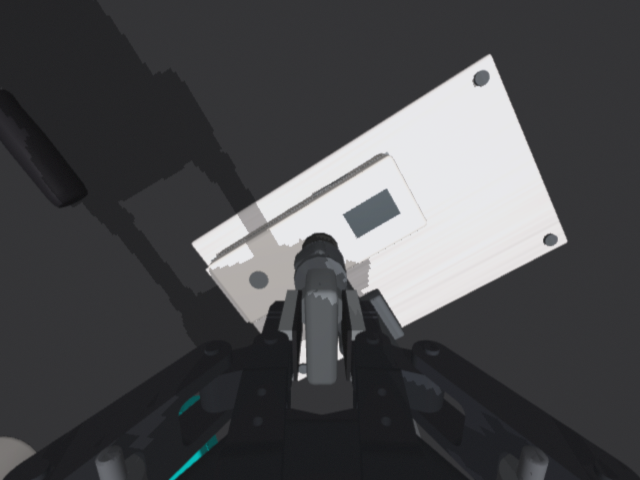

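The wing turns with the gripper, but the opening is 18.6 mm instead of 13, so the tips are probably on the hub below the wing. I'll open, raise 8 mm and grip again.

Emit:
servo_tool(increments=[{"slide":[0,0,0],"spin":0},{"slide":[0,0,0],"spin":0},{"slide":[0,0,-0.004],"spin":0},{"slide":[0,0,-0.004],"spin":0}], hand=0.4)

```text
clock: 23.7
position: [0.5708, 0.053, 0.1307]
ee_rot: [-0.0, 0.24, 0.971, 0.0]
contact_force: [-0.2, 0.3, -0.7]
width: 0.0342
```

Emit:
servo_tool(increments=[{"slide":[0,0,0],"spin":0},{"slide":[0,0,0],"spin":0},{"slide":[0,0,0],"spin":0},{"slide":[0,0,0],"spin":0},{"slide":[0,0,0],"spin":0}], hand=0)

```text
clock: 24.2
position: [0.5709, 0.0522, 0.1313]
ee_rot: [0.0, 0.24, 0.971, -0.001]
contact_force: [-2.7, -2.7, 5.9]
width: 0.0119
```

Run:
```python
from h import *
plan([.568,.0522,.125],182.2); s=manip.get_state(); print(s['moment'].round(2),s['qpos'].round(3))
cv2.imwrite('pics/w14.png',eyes.get_image('wrist'))
t=eyes.get_image('scene');cv2.imwrite('pics/s14.png',cv2.resize(t[230:380,260:420],None,fx=4,fy=4,interpolation=cv2.INTER_CUBIC))
```

```text
t 24.2 pos [0.5709 0.0522 0.1313] ang 152.27 tilt 0.06 shift [ 0.0026 -0.0014  0.0063] F [-2.7 -2.7  5.9] w 0.0119
spin -29.93
[-0.79  0.37  0.05] [-2.900e-02  3.460e-01  1.663e+00 -1.000e-03  1.132e+00 -1.116e+00]
```

View pics/w14.png

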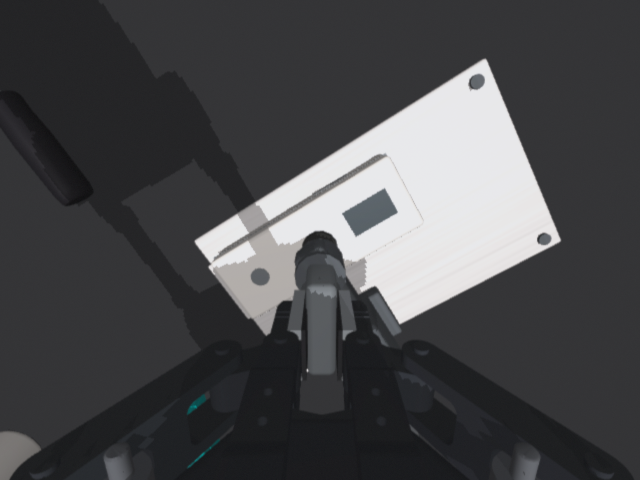

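View pics/s14.png

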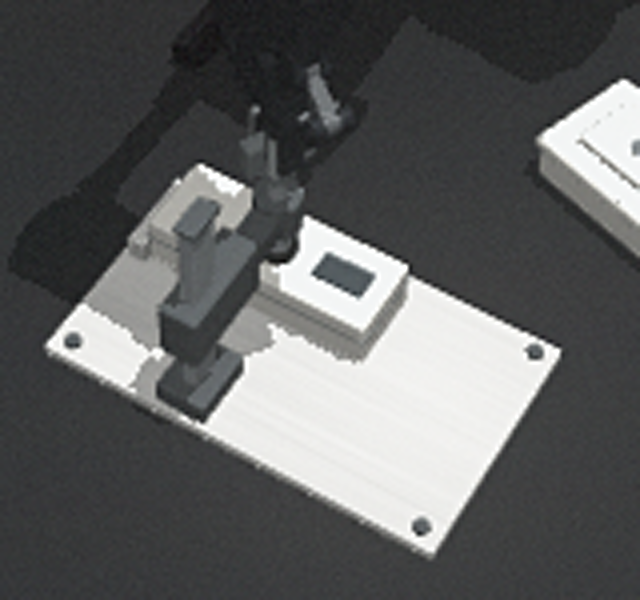

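Emit:
servo_tool(increments=[{"slide":[0,0,0.0001],"spin":7},{"slide":[0,0,0.0001],"spin":7},{"slide":[0,0,0.0001],"spin":7},{"slide":[0,0,0.0001],"spin":7},{"slide":[0,0,0.0001],"spin":7},{"slide":[0,0,0.0001],"spin":7},{"slide":[0,0,0.0001],"spin":7},{"slide":[0,0,0.0001],"spin":7}], newtons=60)

```text
clock: 25.1
position: [0.5703, 0.0515, 0.1303]
ee_rot: [0.0, 0.669, 0.743, -0.002]
contact_force: [-2.5, -4.9, 6.8]
width: 0.0122
```

Run:
```python
from h import *
plan([.568,.0522,.125],182.2); s=manip.get_state(); print(s['moment'].round(2),s['qpos'].round(3))
cv2.imwrite('pics/w15.png',eyes.get_image('wrist'))
```

```text
t 25.1 pos [0.5703 0.0515 0.1303] ang 96.03 tilt 0.18 shift [ 0.001  -0.0022  0.0053] F [-2.5 -4.9  6.8] w 0.0122
spin -86.17
[-1.22  0.66  0.09] [-0.03   0.347  1.665 -0.003  1.132 -0.134]
```

View pics/w15.png

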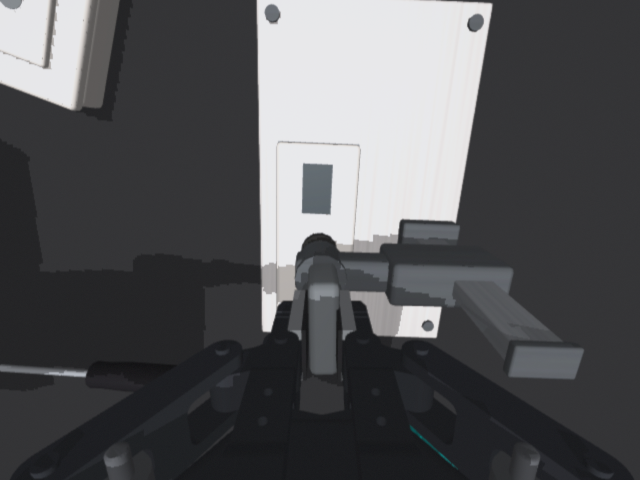

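Emit:
servo_tool(increments=[{"slide":[0,0,0.0001],"spin":7},{"slide":[0,0,0.0001],"spin":7},{"slide":[0,0,0.0001],"spin":7},{"slide":[0,0,0.0001],"spin":7},{"slide":[0,0,0.0001],"spin":7},{"slide":[0,0,0.0001],"spin":7},{"slide":[0,0,0.0001],"spin":7},{"slide":[0,0,0.0001],"spin":7}])

```text
clock: 25.95
position: [0.5696, 0.0519, 0.1294]
ee_rot: [0.0, 0.94, 0.342, -0.002]
contact_force: [-3.4, -3.8, 6.5]
width: 0.0122
```

Run:
```python
from h import *
plan([.568,.0522,.125],182.2); s=manip.get_state(); print(s['moment'].round(2),s['qpos'].round(3))
```

```text
t 25.95 pos [0.5696 0.0519 0.1294] ang 40.02 tilt 0.21 shift [-0.001  -0.0012  0.0044] F [-3.4 -3.8  6.5] w 0.0122
spin -142.18
[-0.99  1.02  0.12] [-0.03   0.347  1.666 -0.002  1.131  0.844]
```

Emit:
servo_tool(increments=[{"slide":[0,0,0.0001],"spin":7},{"slide":[0,0,0.0001],"spin":7},{"slide":[0,0,0.0001],"spin":7},{"slide":[0,0,0.0001],"spin":7},{"slide":[0,0,0.0001],"spin":7},{"slide":[0,0,0.0001],"spin":7},{"slide":[0,0,0.0001],"spin":7},{"slide":[0,0,0],"spin":0}])

```text
clock: 26.75
position: [0.5696, 0.0523, 0.1286]
ee_rot: [0.001, 0.997, -0.077, -0.001]
contact_force: [-2.8, -3.4, 5.3]
width: 0.0118
```

Run:
```python
from h import *
plan([.568,.0522,.125],182.2); s=manip.get_state(); print(s['moment'].round(2),s['qpos'].round(3))
cv2.imwrite('pics/w16.png',eyes.get_image('wrist'))
t=eyes.get_image('scene');cv2.imwrite('pics/s16.png',cv2.resize(t[230:380,260:420],None,fx=4,fy=4,interpolation=cv2.INTER_CUBIC))
```

```text
t 26.75 pos [0.5696 0.0523 0.1286] ang -8.84 tilt 0.18 shift [-0.0016  0.0003  0.0036] F [-2.8 -3.4  5.3] w 0.0118
spin 168.96
[-0.73  0.95  0.01] [-2.900e-02  3.480e-01  1.667e+00 -1.000e-03  1.129e+00  1.696e+00]
```

View pics/w16.png

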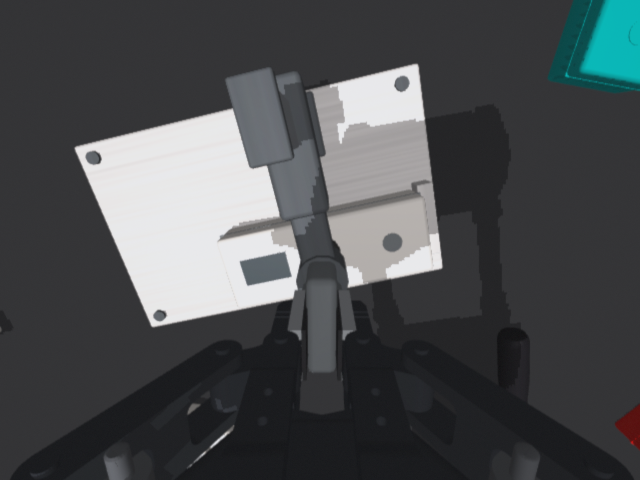

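View pics/s16.png

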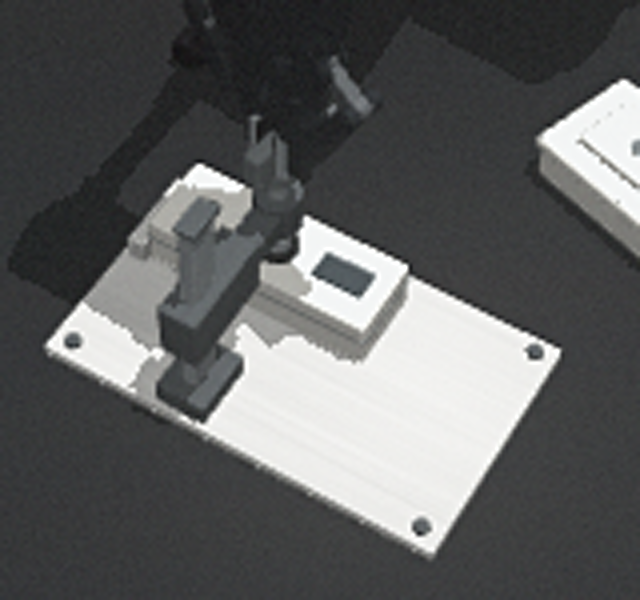

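Emit:
servo_tool(increments=[{"slide":[0,0,0.0001],"spin":7},{"slide":[0,0,0.0001],"spin":7},{"slide":[0,0,0.0001],"spin":7},{"slide":[0,0,0.0001],"spin":7},{"slide":[0,0,0.0001],"spin":7},{"slide":[0,0,0.0001],"spin":7},{"slide":[0,0,0.0001],"spin":7},{"slide":[0,0,0],"spin":0}])

```text
clock: 27.65
position: [0.5696, 0.0525, 0.1278]
ee_rot: [0.001, 0.875, -0.484, -0.001]
contact_force: [-3.1, -2.9, 6.5]
width: 0.012
```

Run:
```python
from h import *
plan([.568,.0522,.125],182.2); s=manip.get_state(); print(s['moment'].round(2),s['qpos'].round(3),s['effort'].round(2))
cv2.imwrite('pics/w17.png',eyes.get_image('wrist'))
```

```text
t 27.65 pos [0.5696 0.0525 0.1278] ang -57.84 tilt 0.18 shift [-0.0006  0.0015  0.0028] F [-3.1 -2.9  6.5] w 0.012
spin 119.96
[-0.66  1.01  0.05] [-2.900e-02  3.490e-01  1.668e+00 -1.000e-03  1.127e+00  2.551e+00] [  1.41 -40.75 -21.88   1.11  -1.41   0.46]
```

View pics/w17.png

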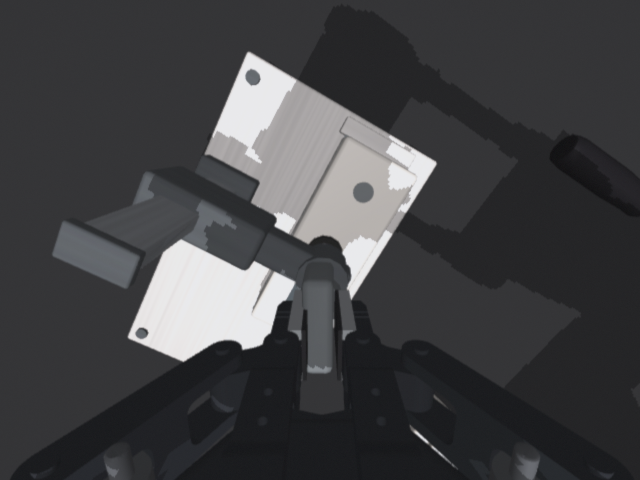

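About 4.2 rad so far and the joint is near its limit. I'll regrip: open, rise, turn back 180° and look.

Emit:
servo_tool(increments=[{"slide":[0,0,0],"spin":0},{"slide":[0,0,0],"spin":0},{"slide":[0,0,-0.01],"spin":0},{"slide":[0,0,-0.03],"spin":0},{"slide":[0,0,-0.03],"spin":0},{"slide":[0,0,0],"spin":-8},{"slide":[0,0,0],"spin":-8},{"slide":[0,0,0],"spin":-8}], hand=0.4)

```text
clock: 28.5
position: [0.5715, 0.0532, 0.1989]
ee_rot: [-0.001, 0.958, -0.287, 0.001]
contact_force: [-0.0, 0.0, 0.3]
width: 0.0344
```

Emit:
servo_tool(increments=[{"slide":[0,0,0],"spin":-8.5},{"slide":[0,0,0],"spin":-8.5},{"slide":[0,0,0],"spin":-8.5},{"slide":[0,0,0],"spin":-8.5},{"slide":[0,0,0],"spin":-8.5},{"slide":[0,0,0],"spin":-8.5},{"slide":[0,0,0],"spin":-8.5},{"slide":[0,0,0],"spin":-8.5}])

```text
clock: 29.3
position: [0.5714, 0.0532, 0.1985]
ee_rot: [-0.0, 0.955, 0.297, 0.001]
contact_force: [-0.2, 0.9, -0.2]
width: 0.0344
```

Emit:
servo_tool(increments=[{"slide":[0,0,0],"spin":-8.5},{"slide":[0,0,0],"spin":-8.5},{"slide":[0,0,0],"spin":-8.5},{"slide":[0,0,0],"spin":-8.5},{"slide":[0,0,0],"spin":-8.5},{"slide":[0,0,0],"spin":-8.5},{"slide":[0,0,0],"spin":-8.5},{"slide":[0,0,0],"spin":-8.5}])

```text
clock: 30.1
position: [0.5713, 0.0532, 0.1985]
ee_rot: [0.0, 0.625, 0.78, 0.001]
contact_force: [0.4, -0.5, 0.2]
width: 0.0337
```

Emit:
servo_tool(increments=[{"slide":[0,0,0],"spin":-8},{"slide":[0,0,0],"spin":-8},{"slide":[0,0,0],"spin":-4},{"slide":[0,0,0],"spin":0},{"slide":[0,0,0],"spin":0}])

```text
clock: 30.6
position: [0.5712, 0.053, 0.1983]
ee_rot: [0.0, 0.483, 0.875, 0.0]
contact_force: [-0.9, -0.1, -0.1]
width: 0.0341
```

Run:
```python
from h import *
plan([.57,.0525,.128],122.16); s=manip.get_state()
cv2.imwrite('pics/w18.png',eyes.get_image('wrist'))
q=s['ee_rot']; M=R.from_quat([q[1],q[2],q[3],q[0]]).as_matrix()
for x in(-.022,0,.022): print(x,proj('wrist',s['position']+M@np.array([x,0,s['position'][2]-.15]),s).round(1))
t=eyes.get_image('scene');cv2.imwrite('pics/s18.png',cv2.resize(t[230:380,260:420],None,fx=4,fy=4,interpolation=cv2.INTER_CUBIC))
```

```text
t 30.6 pos [0.5712 0.053  0.1983] ang 122.18 tilt 0.05 shift [ 0.0002 -0.0014  0.0703] F [-0.9 -0.1 -0.1] w 0.0341
spin 0.02
-0.022 [321.9 302.5]
0 [321.9 270.4]
0.022 [321.9 236.2]
```

View pics/w18.png

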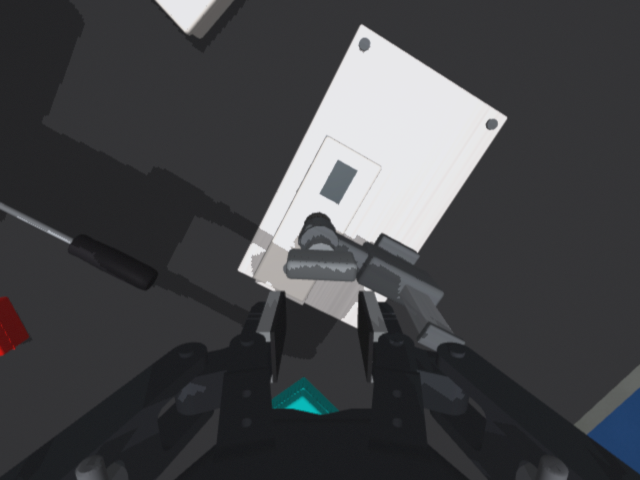

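View pics/s18.png

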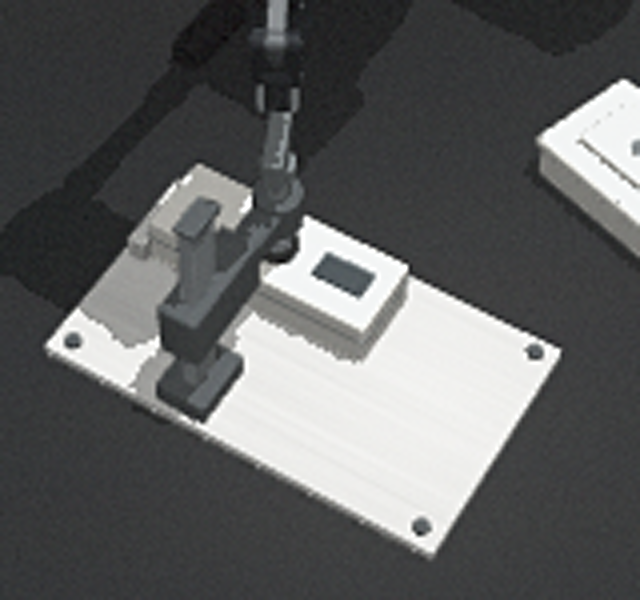

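Unexpected: the wing now lies across the tool at (320,265), about 90° from where I left it. I'll look again before acting.

Run:
```python
from h import *
plan([.57,.0525,.128],122.16)
im=eyes.get_image('wrist')
cv2.imwrite('pics/w19.png',cv2.resize(im[180:330,230:450],None,fx=3.5,fy=3.5,interpolation=cv2.INTER_CUBIC))
im=cv2.imread('pics/w17.png'); cv2.imwrite('pics/w17c.png',cv2.resize(im[220:400,230:430],None,fx=3.3,fy=3.3,interpolation=cv2.INTER_CUBIC))
```

```text
t 30.7 pos [0.5711 0.0529 0.1981] ang 122.2 tilt 0.03 shift [ 0.0002 -0.0012  0.0701] F [ 0.5 -0.1  0.2] w 0.0342
spin 0.04
```

View pics/w19.png

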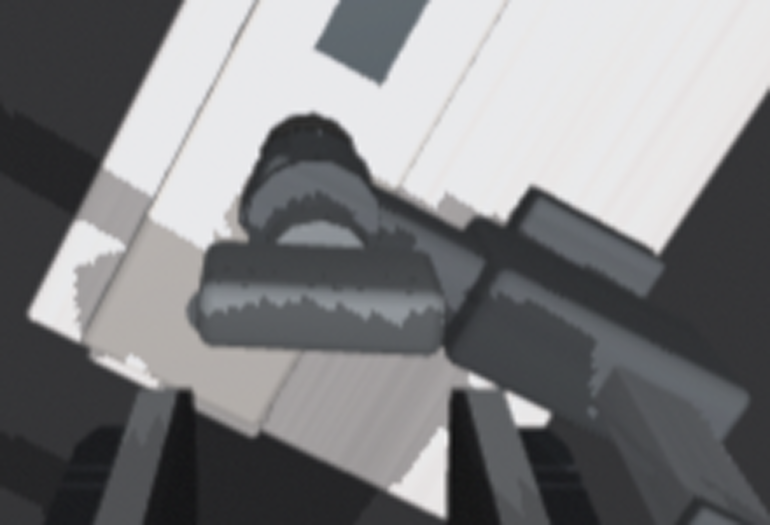

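View pics/w17c.png

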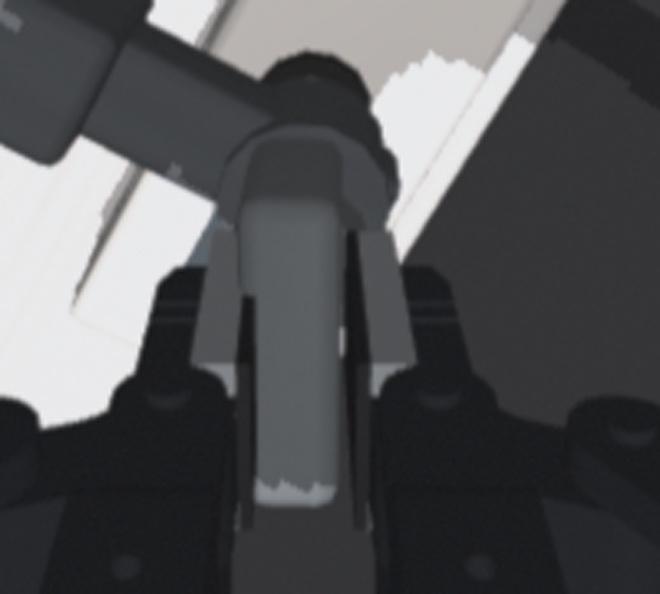

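Emit:
servo_tool(increments=[{"slide":[0,0,0],"spin":-8},{"slide":[0,0,0],"spin":-8},{"slide":[0,0,0],"spin":-8},{"slide":[0,0,0],"spin":-8},{"slide":[0,0,0],"spin":-8},{"slide":[0,0,0],"spin":-8},{"slide":[0,0,0],"spin":-8},{"slide":[0,0,0],"spin":-8}])

```text
clock: 31.55
position: [0.571, 0.0528, 0.1979]
ee_rot: [0.0, -0.057, 0.998, 0.0]
contact_force: [-0.0, -0.6, -0.2]
width: 0.0342
```

Emit:
servo_tool(increments=[{"slide":[0,0,0],"spin":-8},{"slide":[0,0,0],"spin":-8},{"slide":[0,0,0],"spin":-8},{"slide":[0,0,0],"spin":0},{"slide":[0,0,0],"spin":0}])

```text
clock: 32.05
position: [0.571, 0.0528, 0.1979]
ee_rot: [0.0, -0.259, 0.966, 0.0]
contact_force: [0.2, -0.9, 0.0]
width: 0.0342
```

Run:
```python
from h import *
plan([.57,.0525,.128],210); s=manip.get_state()
im=eyes.get_image('wrist'); cv2.imwrite('pics/w20.png',cv2.resize(im[180:380,210:450],None,fx=3,fy=3,interpolation=cv2.INTER_CUBIC))
q=s['ee_rot']; M=R.from_quat([q[1],q[2],q[3],q[0]]).as_matrix()
for x in(-.022,0,.022): print(x,((proj('wrist',s['position']+M@np.array([x,0,s['position'][2]-.15]),s)-[210,180])*3).round(1))
```

```text
t 32.05 pos [0.571  0.0528 0.1979] ang -149.93 tilt 0.01 shift [0.0011 0.0003 0.0699] F [ 0.2 -0.9  0. ] w 0.0342
spin 0.07
-0.022 [331.1 366.8]
0 [330.9 270.2]
0.022 [330.8 167.1]
```

View pics/w20.png

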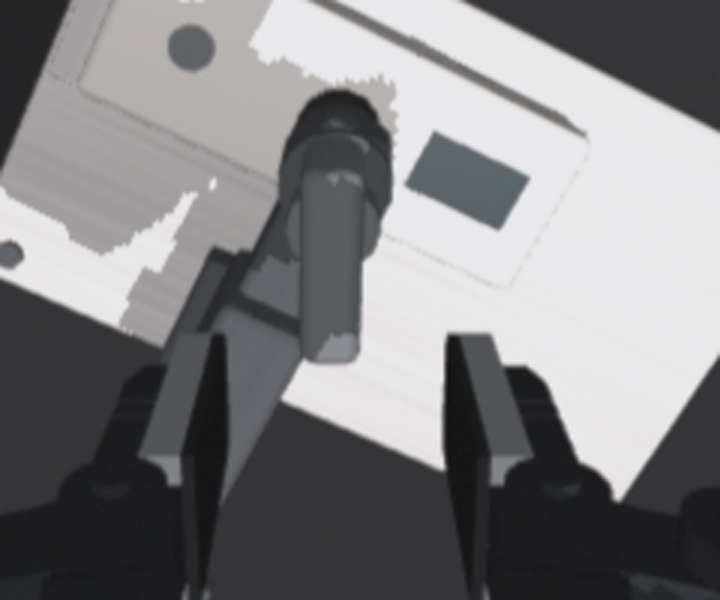

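Emit:
servo_tool(increments=[{"slide":[0.0005,0,0.02],"spin":0},{"slide":[0,0,0.025],"spin":0},{"slide":[0,0,0.015],"spin":0},{"slide":[0,0,0.01],"spin":0},{"slide":[0,0,0],"spin":0}])

```text
clock: 32.6
position: [0.5697, 0.0526, 0.1266]
ee_rot: [-0.001, -0.26, 0.965, 0.0]
contact_force: [0.1, 0.1, 0.3]
width: 0.034
```

Emit:
servo_tool(increments=[{"slide":[0,0,0],"spin":0},{"slide":[0,0,0],"spin":0},{"slide":[0,0,0],"spin":0},{"slide":[0,0,0],"spin":0},{"slide":[0,0,0],"spin":0}], hand=0, newtons=60)

```text
clock: 33.1
position: [0.5713, 0.0527, 0.129]
ee_rot: [0.001, -0.261, 0.965, -0.0]
contact_force: [-0.8, 1.4, 5.5]
width: 0.0116
```

Emit:
servo_tool(increments=[{"slide":[0,0,0.0001],"spin":7},{"slide":[0,0,0.0001],"spin":7},{"slide":[0,0,0.0001],"spin":7},{"slide":[0,0,0.0001],"spin":7},{"slide":[0,0,0.0001],"spin":7},{"slide":[0,0,0.0001],"spin":7},{"slide":[0,0,0.0001],"spin":7},{"slide":[0,0,0.0001],"spin":7}])

```text
clock: 33.9
position: [0.5712, 0.0513, 0.128]
ee_rot: [0.001, 0.225, 0.974, -0.001]
contact_force: [-0.2, -2.6, 4.6]
width: 0.0116
```

Run:
```python
from h import *
plan([.57,.0525,.128],210); s=manip.get_state();print(s['moment'].round(2),s['effort'].round(2))
im=eyes.get_image('wrist'); cv2.imwrite('pics/w21.png',im)
```

```text
t 33.9 pos [0.5712 0.0513 0.128 ] ang 154.04 tilt 0.19 shift [0.0016 0.0006 0.    ] F [-0.2 -2.6  4.6] w 0.0116
spin -55.96
[-0.67  0.28  0.17] [  0.96 -40.53 -20.47   1.02  -0.33  -0.86]
```

View pics/w21.png

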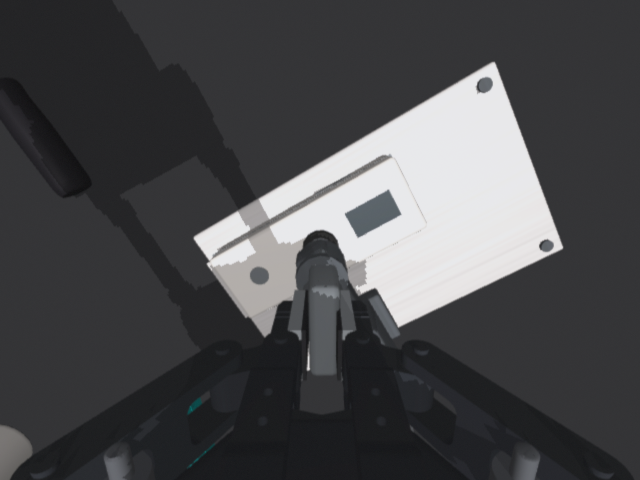

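Turned another 56°. I'll open in place without lifting or turning, to see whether the wing stays put.

Emit:
servo_tool(increments=[{"slide":[0,0,0],"spin":0},{"slide":[0,0,0],"spin":0},{"slide":[0,0,0],"spin":0},{"slide":[0,0,-0.01],"spin":0},{"slide":[0,0,-0.01],"spin":0}], hand=0.5)

```text
clock: 34.45
position: [0.5704, 0.0526, 0.1475]
ee_rot: [-0.0, 0.223, 0.975, -0.0]
contact_force: [0.1, 0.4, -0.2]
width: 0.0428
```

Run:
```python
from h import *
plan([.57,.0525,.128],210); s=manip.get_state();print(s['moment'].round(2),s['effort'].round(2))
im=eyes.get_image('wrist'); cv2.imwrite('pics/w22.png',im)
t=eyes.get_image('scene');cv2.imwrite('pics/s22r.png',t);cv2.imwrite('pics/s22.png',cv2.resize(t[255:315,295:355],None,fx=10,fy=10,interpolation=cv2.INTER_CUBIC))
```

```text
t 34.45 pos [0.5704 0.0526 0.1475] ang 154.27 tilt 0.04 shift [ 0.0003 -0.0003  0.0195] F [ 0.1  0.4 -0.2] w 0.0428
spin -55.73
[-0.04  0.02  0.03] [ 1.000e-02 -4.190e+01 -2.167e+01 -0.000e+00 -1.400e-01 -0.000e+00]
```

View pics/w22.png

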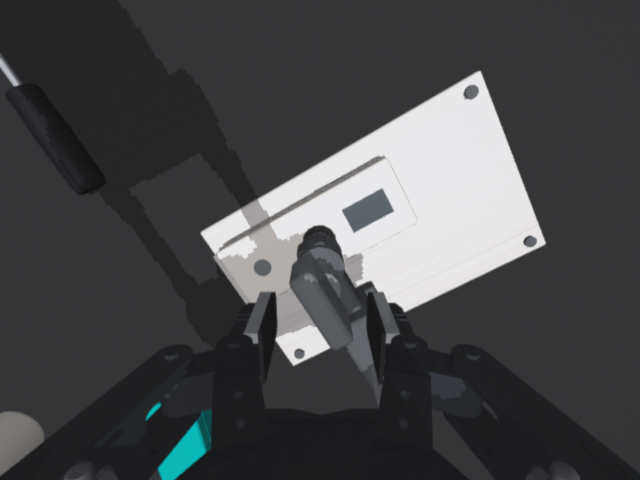

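View pics/s22.png

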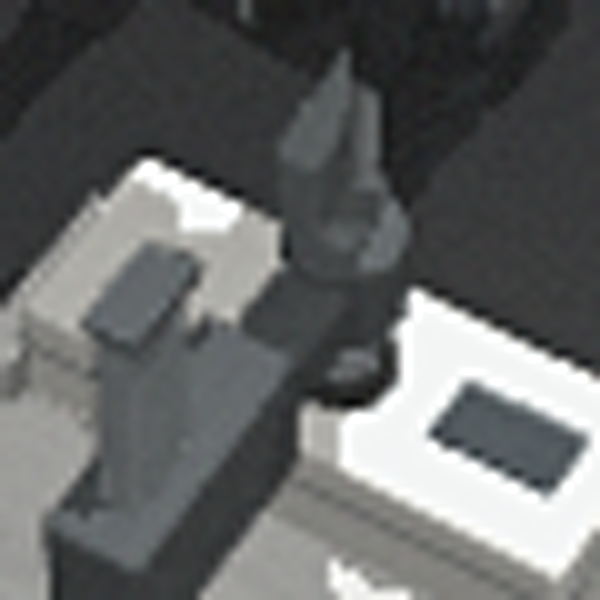

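Emit:
servo_tool(increments=[{"slide":[0,0,-0.025],"spin":0},{"slide":[0,0,-0.025],"spin":0},{"slide":[0,0,0],"spin":0},{"slide":[0,0,0],"spin":0},{"slide":[0,0,0],"spin":0}])

```text
clock: 35.05
position: [0.5698, 0.0526, 0.1961]
ee_rot: [-0.001, 0.223, 0.975, -0.0]
contact_force: [-0.7, -0.4, 0.5]
width: 0.0427
```

Run:
```python
from h import *
plan([.57,.0525,.128],182)
im=eyes.get_image('wrist'); cv2.imwrite('pics/w23.png',cv2.resize(im[180:380,210:450],None,fx=3,fy=3,interpolation=cv2.INTER_CUBIC))
```

```text
t 35.05 pos [0.5698 0.0526 0.1961] ang 154.26 tilt 0.11 shift [-0.0004  0.0001  0.0681] F [-0.7 -0.4  0.5] w 0.0427
spin -27.74
```

View pics/w23.png

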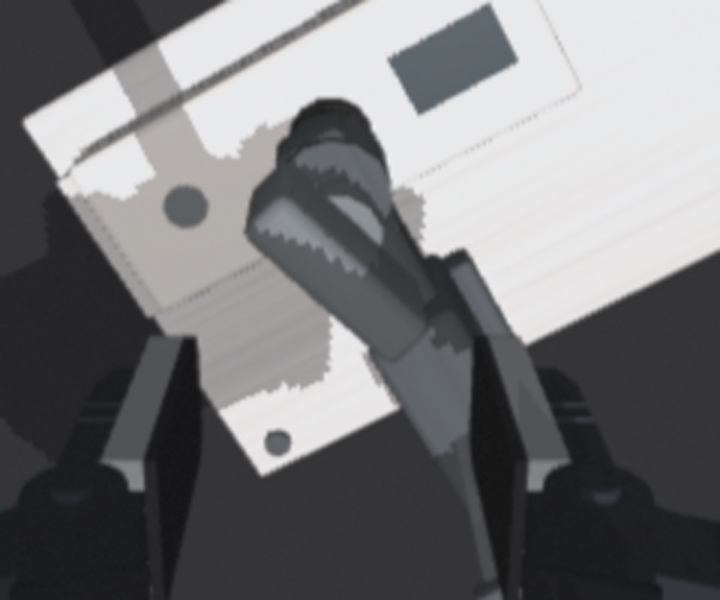

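Emit:
servo_tool(increments=[{"slide":[0,0,0],"spin":0},{"slide":[0,0,0],"spin":0},{"slide":[0,0,0],"spin":0},{"slide":[0,0,0],"spin":0},{"slide":[0,0,0],"spin":0},{"slide":[0,0,0],"spin":0},{"slide":[0,0,0],"spin":0},{"slide":[0,0,0],"spin":0}])

```text
clock: 35.9
position: [0.5706, 0.0525, 0.1972]
ee_rot: [0.0, 0.223, 0.975, 0.0]
contact_force: [0.1, -0.4, -1.2]
width: 0.0431
```

```bash
cat > wing.py <<'E'
from h import *
import sys
def wing(name):
    im=eyes.get_image('wrist'); cv2.imwrite(f'pics/{name}.png',cv2.resize(im[180:380,210:450],None,fx=3,fy=3,interpolation=cv2.INTER_CUBIC))
wing(sys.argv[1]); plan([.57,.0525,.128],182)
E
python3 wing.py w24
```

```text
t 35.95 pos [0.5706 0.0526 0.1972] ang 154.26 tilt 0.01 shift [ 0.0006 -0.0003  0.0692] F [-0.2 -0.   0.2] w 0.0427
spin -27.74
```

View pics/w24.png

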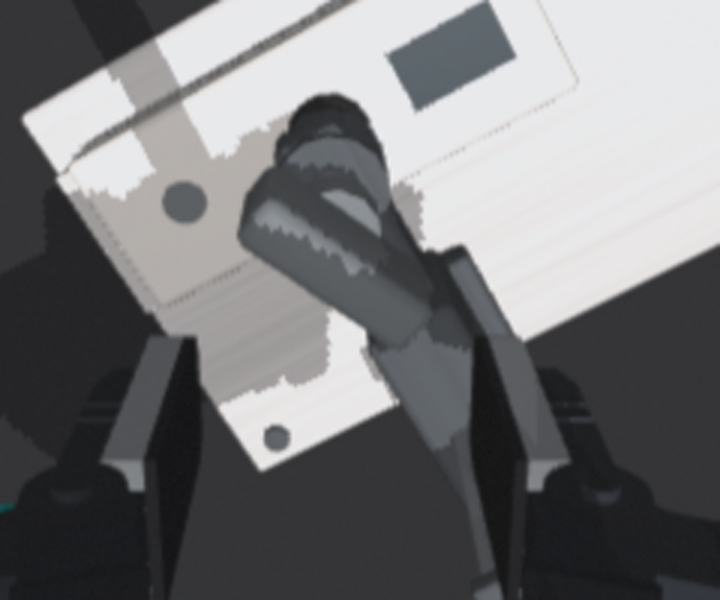

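The wing ran back on release and is slowing towards about 209°, the same place it stopped last time. A 10 mm pitch against 0.05 Nm friction gives about 31 N, so it stops where thread friction balances the clamp load. I'll retreat and confirm everything is at rest.

Emit:
servo_tool(increments=[{"slide":[0,0,-0.02],"spin":0},{"slide":[0,0,-0.03],"spin":0},{"slide":[0.03,0,-0.03],"spin":0},{"slide":[0.04,0,-0.02],"spin":0},{"slide":[0.04,0,0],"spin":0},{"slide":[0.04,0,0],"spin":0},{"slide":[0.04,0,0],"spin":0},{"slide":[0,0,0],"spin":0}])

```text
clock: 36.75
position: [0.3948, 0.1365, 0.2976]
ee_rot: [-0.001, 0.221, 0.975, 0.0]
contact_force: [0.6, -0.7, 0.7]
width: 0.0426
```

Run:
```python
from h import *
plan([.57,.0525,.128],182)
t=eyes.get_image('top');s=eyes.get_image('scene'); cv2.imwrite('pics/t25r.png',t);cv2.imwrite('pics/s25r.png',s)
cv2.imwrite('pics/t25.png',cv2.resize(t[150:270,200:360],None,fx=5,fy=5,interpolation=cv2.INTER_CUBIC))
cv2.imwrite('pics/s25.png',cv2.resize(s[240:320,280:360],None,fx=7.5,fy=7.5,interpolation=cv2.INTER_CUBIC))
```

```text
t 36.75 pos [0.3948 0.1365 0.2976] ang 154.44 tilt 0.12 shift [-0.1947 -0.0002  0.1692] F [ 0.6 -0.7  0.7] w 0.0426
spin -27.56
```

View pics/t25.png

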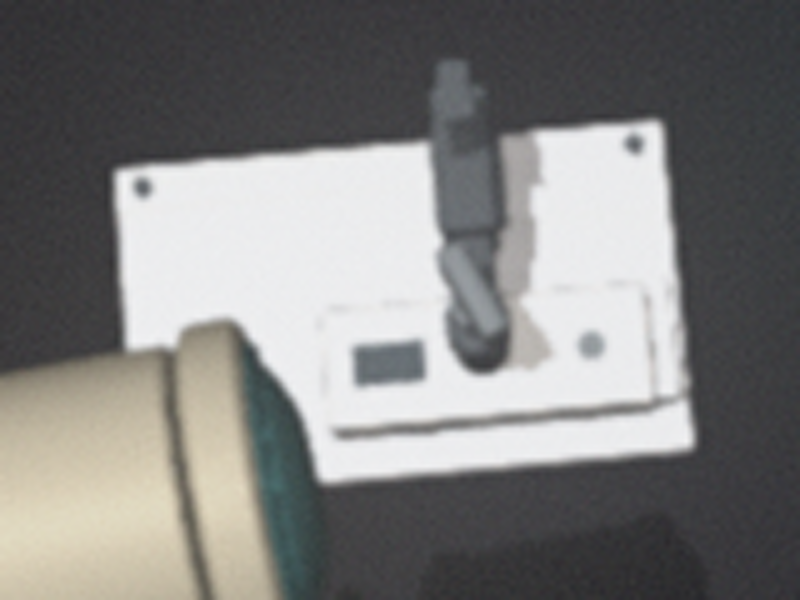

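View pics/s25.png

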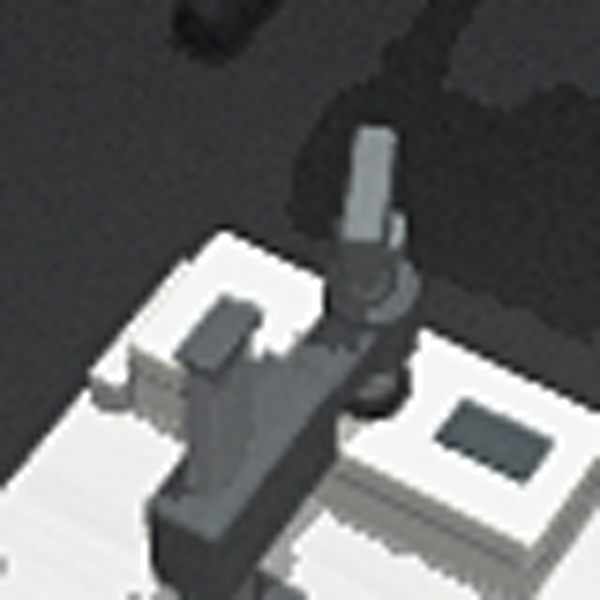

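View pics/t25r.png

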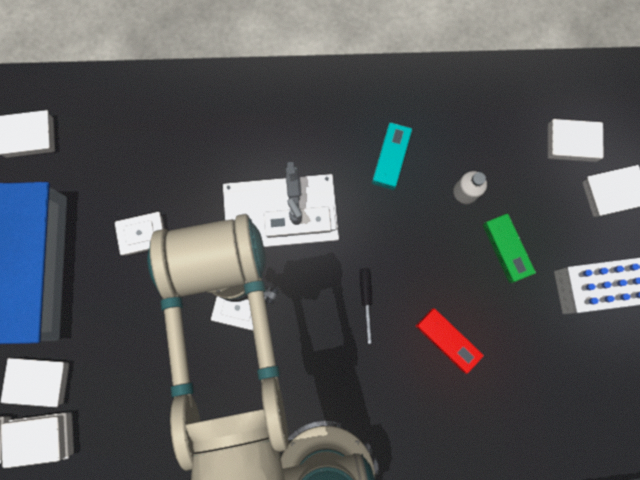

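The wing is at rest at about 209°, so the screw is at about 2.7 rad. The bystanders are unmoved. There's time to test that the clamp really holds: a light sideways push (1–2 mm) on the housing's outer end. A loose 0.2 kg housing would give way at about 1 N.

Emit:
servo_tool(increments=[{"slide":[0,0,0],"spin":-7.3},{"slide":[0,0,0],"spin":-7.3},{"slide":[0,0,0],"spin":-7.3},{"slide":[0,0,0],"spin":-7.3},{"slide":[0,0,0],"spin":0}], hand=0)

```text
clock: 37.35
position: [0.4008, 0.1346, 0.2969]
ee_rot: [0.0, -0.029, 1.0, -0.0]
contact_force: [0.5, 0.3, -0.5]
width: 0.0001
```

Run:
```python
from h import *
plan([.5011,.1121,.026],183.65)
```

```text
t 37.35 pos [0.4008 0.1346 0.2969] ang -176.62 tilt 0.02 shift [-0.0987 -0.0283  0.2709] F [ 0.5  0.3 -0.5] w 0.0001
spin -0.27
```

Emit:
servo_tool(increments=[{"slide":[-0.033,-0.014,0],"spin":0},{"slide":[-0.033,-0.014,0],"spin":0},{"slide":[-0.033,0,0.04],"spin":0},{"slide":[0,0,0.045],"spin":0},{"slide":[0,0,0.045],"spin":0},{"slide":[0,0,0.045],"spin":0},{"slide":[0,0,0.045],"spin":0},{"slide":[0,0,0.03],"spin":0}])

```text
clock: 38.15
position: [0.4979, 0.1123, 0.0453]
ee_rot: [-0.002, -0.028, 1.0, -0.0]
contact_force: [-0.5, 0.9, 0.5]
width: -0.0005
```

Emit:
servo_tool(increments=[{"slide":[0,0,0.02],"spin":0},{"slide":[0,0,0],"spin":0},{"slide":[-0.006,0,0],"spin":0},{"slide":[-0.004,0,0],"spin":0},{"slide":[-0.002,0,0],"spin":0},{"slide":[0,0,0],"spin":0}])

```text
clock: 38.75
position: [0.5122, 0.1138, 0.0297]
ee_rot: [0.001, -0.03, 1.0, 0.0]
contact_force: [-0.1, 0.4, 0.9]
width: 0.0002
```

Run:
```python
from h import *
plan([.52,.1121,.026],183.65)
s=eyes.get_image('scene')
cv2.imwrite('pics/s26.png',cv2.resize(s[230:380,260:420],None,fx=4,fy=4,interpolation=cv2.INTER_CUBIC))
```

```text
t 38.75 pos [0.5122 0.1138 0.0297] ang -176.56 tilt 0.17 shift [-0.0076 -0.0022  0.0037] F [-0.1  0.4  0.9] w 0.0002
spin -0.21
```

View pics/s26.png

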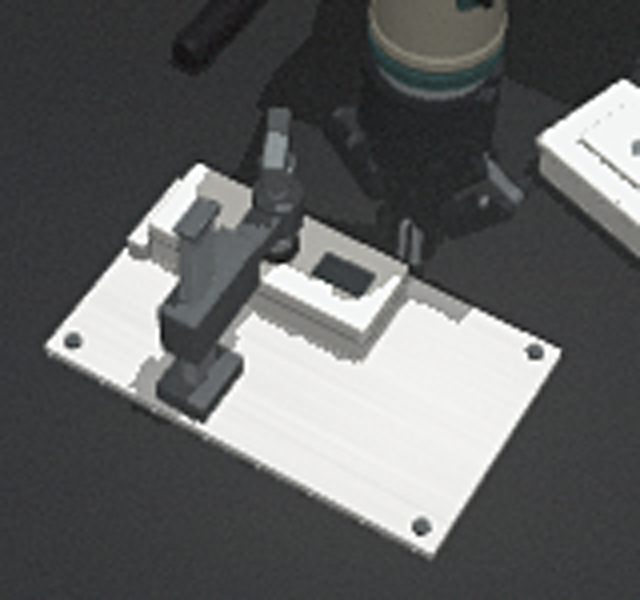

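Emit:
servo_tool(increments=[{"slide":[-0.002,0,0],"spin":0},{"slide":[-0.002,0,0],"spin":0},{"slide":[-0.001,0,0],"spin":0},{"slide":[0,0,0],"spin":0}])

```text
clock: 39.2
position: [0.516, 0.1141, 0.0286]
ee_rot: [0.0, -0.03, 1.0, 0.0]
contact_force: [0.3, -1.1, 0.0]
width: -0.0001
```

Emit:
servo_tool(increments=[{"slide":[-0.001,0,0],"spin":0},{"slide":[-0.001,0,0],"spin":0},{"slide":[0,0,0],"spin":0}])

```text
clock: 39.5
position: [0.5179, 0.1142, 0.0285]
ee_rot: [0.0, -0.03, 1.0, 0.0]
contact_force: [-0.2, -0.7, -0.3]
width: 0.0002
```

Emit:
servo_tool(increments=[{"slide":[-0.001,0,0],"spin":0},{"slide":[-0.001,0,0],"spin":0},{"slide":[0,0,0],"spin":0}])

```text
clock: 39.8
position: [0.52, 0.1143, 0.0285]
ee_rot: [0.0, -0.03, 1.0, 0.0]
contact_force: [0.3, -0.8, 0.0]
width: -0.0001
```

Emit:
servo_tool(increments=[{"slide":[-0.001,0,0],"spin":0},{"slide":[0,0,0],"spin":0}])

```text
clock: 40.0
position: [0.5209, 0.1144, 0.0286]
ee_rot: [0.0, -0.03, 1.0, 0.0]
contact_force: [-0.5, -0.3, 0.0]
width: -0.0003
```

Emit:
servo_tool(increments=[{"slide":[-0.001,0,0],"spin":0},{"slide":[0,0,0],"spin":0}])

```text
clock: 40.2
position: [0.5218, 0.1144, 0.0285]
ee_rot: [0.0, -0.03, 1.0, 0.0]
contact_force: [0.0, -1.1, -0.1]
width: -0.0001
```

Run:
```python
from h import *
im=eyes.get_image('wrist');cv2.imwrite('pics/w27.png',im)
s=eyes.get_image('scene')
cv2.imwrite('pics/s27.png',cv2.resize(s[270:330,320:400],None,fx=8,fy=8,interpolation=cv2.INTER_CUBIC))
t=eyes.get_image('top');cv2.imwrite('pics/t27.png',cv2.resize(t[150:270,200:360],None,fx=5,fy=5,interpolation=cv2.INTER_CUBIC))
```

```text
(no output)
```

View pics/s27.png

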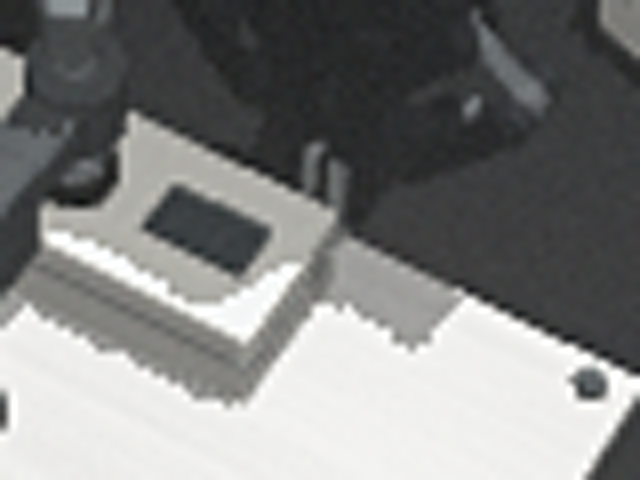

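View pics/t27.png

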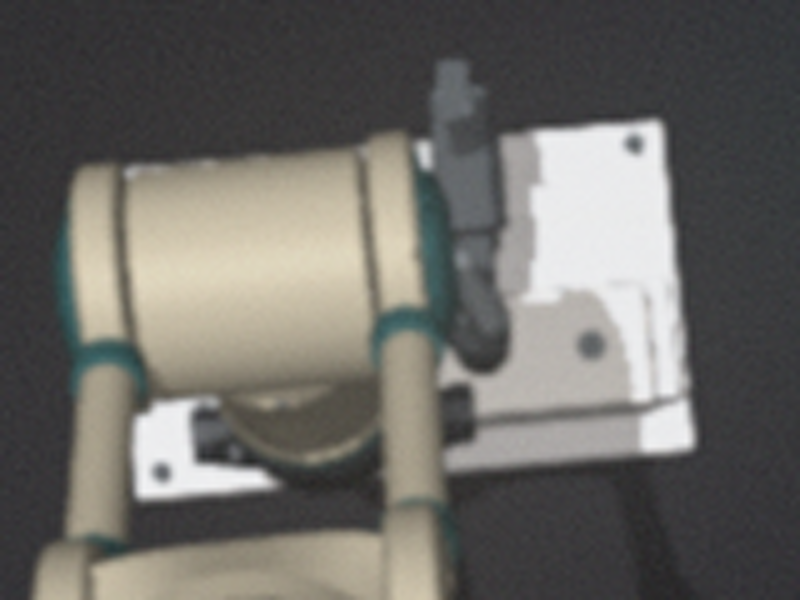

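View pics/w27.png

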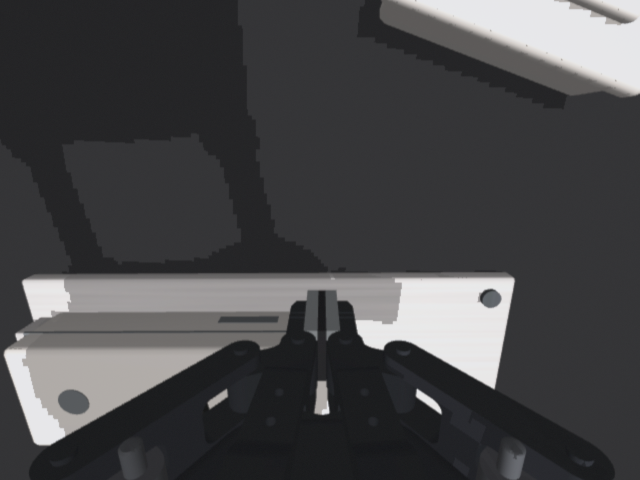

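Emit:
servo_tool(increments=[{"slide":[-0.001,0,0],"spin":0},{"slide":[-0.001,0,0],"spin":0},{"slide":[0,0,0],"spin":0}])

```text
clock: 40.65
position: [0.5219, 0.1144, 0.0283]
ee_rot: [-0.002, -0.03, 1.0, -0.0]
contact_force: [-5.0, 0.3, 4.8]
width: -0.0001
```

Emit:
servo_tool(increments=[{"slide":[-0.001,0,0],"spin":0},{"slide":[0,0,0],"spin":0}])

```text
clock: 40.85
position: [0.5219, 0.1145, 0.0282]
ee_rot: [-0.003, -0.03, 1.0, -0.0]
contact_force: [-7.1, 0.0, 5.4]
width: -0.0001
```

Emit:
servo_tool(increments=[{"slide":[-0.001,0,0],"spin":0},{"slide":[0,0,0],"spin":0}])

```text
clock: 41.05
position: [0.5218, 0.1145, 0.0281]
ee_rot: [-0.004, -0.03, 1.0, -0.0]
contact_force: [-7.9, -0.3, 5.7]
width: 0.0
```

The housing resists 8 N sideways with no movement at all, so the clamp is tight. I'll withdraw clear of everything and take the last check.

Emit:
servo_tool(increments=[{"slide":[0.008,0,0],"spin":0},{"slide":[0.015,0,0],"spin":0},{"slide":[0,0,-0.02],"spin":0},{"slide":[0,0,-0.045],"spin":0},{"slide":[0,0,-0.045],"spin":0},{"slide":[0,0,-0.045],"spin":0},{"slide":[0,0,-0.045],"spin":0},{"slide":[0,0,-0.045],"spin":0}])

```text
clock: 41.85
position: [0.5036, 0.1133, 0.2759]
ee_rot: [0.002, -0.03, 1.0, 0.0]
contact_force: [1.4, -0.4, -0.6]
width: 0.0
```

Emit:
servo_tool(increments=[{"slide":[0.03,0.03,0],"spin":0},{"slide":[0.03,0.03,0],"spin":0},{"slide":[0.03,0.03,0],"spin":0},{"slide":[0,0.04,0],"spin":0},{"slide":[0,0.04,0],"spin":0},{"slide":[0,0,0],"spin":0},{"slide":[0,0,0],"spin":0}])

```text
clock: 42.55
position: [0.4031, 0.2781, 0.2735]
ee_rot: [0.001, -0.031, 1.0, -0.0]
contact_force: [0.7, -0.4, -0.2]
width: 0.0002
```

Run:
```python
from h import *
plan([.52,.1121,.026],183.65)
t=eyes.get_image('top');cv2.imwrite('pics/t28r.png',t);cv2.imwrite('pics/t28.png',cv2.resize(t[150:270,200:360],None,fx=5,fy=5,interpolation=cv2.INTER_CUBIC))
```

```text
t 42.55 pos [0.4031 0.2781 0.2735] ang -176.42 tilt 0.1 shift [-0.1059 -0.173   0.2477] F [ 0.7 -0.4 -0.2] w 0.0002
spin -0.07
```

View pics/t28.png

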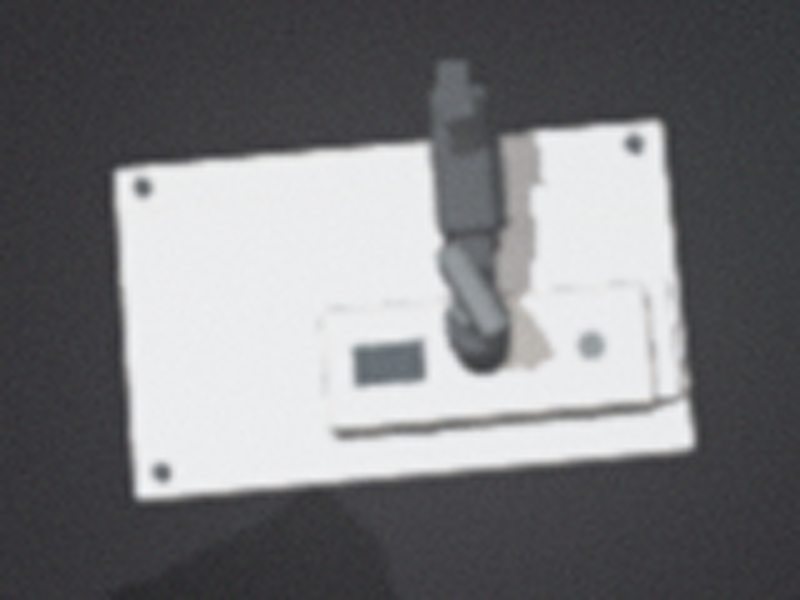

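View pics/t28r.png

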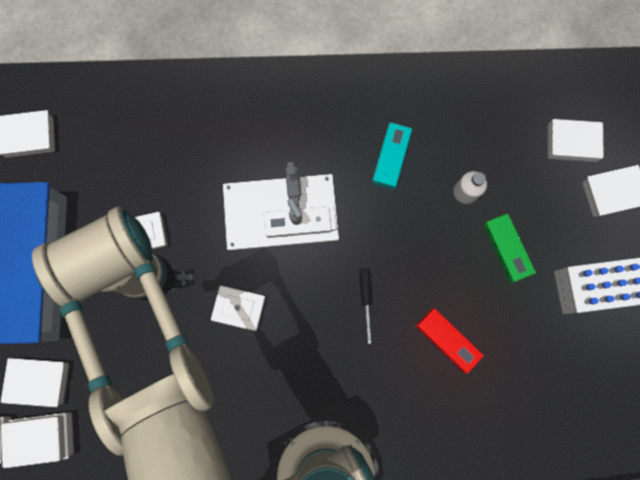

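The wing hasn't moved since t25: its ends are still at crop (450,255) and (490,325). The housing lies against the stop at (490,355), the bystanders are in place, and the robot is clear.

```bash
python3 -c "
from rig import manip
print(manip.sign_off())"
```

```text
the job is handed in; nothing more can be done
None
```

I clamped the white housing in the pressing stand and handed the job in at about 42.6 s of the 72 s. I had no direct reading of the foot's force.

**What I did:** I laid the housing on the plate with its inner end under the arm and pushed it against the stop, where the force rose to 18 N. I then slid the arm down by its head until the push rose to 20 N without further travel, and screwed the handle clockwise to about 4.2 rad. After the screw ran back (below), I turned it on by another 56°.

**Last checks:**
- **Housing:** before clamping it measured about 4 mm off the seat in x, 2 mm in y and 1° in angle. It looked unchanged in the last picture.
- **Clamp:** it held an 8 N sideways push on the housing's outer end with no movement.
- **Handle:** it rests at about 2.7 rad and did not move between the last two pictures, about 6 s apart.
- **Surroundings:** the bystanders looked unmoved, though the arm hid part of kit_far in the last view. The robot was touching nothing.

**What disagreed:**
- **Screw ran back:** the description says it does not, but both times I let go it turned back and settled near 2.7 rad. That fits thread friction balancing about 31 N of clamp load, but it is inferred from the pitch and friction, not measured.
- **First grip:** the fingers first closed at 18.6 mm, probably on the hub below the wing, so I raised the gripper and took hold again.
- **Camera positions:** the stand's position from the plate edges and from the bar differed by 2–3 mm, so I used the bar.

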